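# Pack warning-beacon spares into the moulded tray

## Robot

A 7-joint arm with a two-finger parallel gripper is mounted at the origin on the work surface. World frame = base frame: x ahead of the robot, y to its left, z up, the work surface at z = 0. Lengths are in mm, angles in rad, forces in N, time in s.
With the tool pointing down it reaches from about 425 to 1025 mm from the base axis. Payload 9.4 kg.
Tool frame: the origin (TCP) lies at the very end of the fingers, on their centre line; the grasp point (between the pads) lies 19 mm behind it; z points along the fingers, y is the direction in which the jaws open and shut (so a half turn about z gives the same grasp; the last joint's range is limited). The gripper opens to 85 mm and grips with 20 to 120 N. Pads are 22 mm wide; open, the fingers measure 114 mm over their backs; the gripper's body (76 mm by 85 mm) begins 54 mm behind the grasp point. The pads swing forward as they close: fully open they stand 13 mm farther back than shut.
Start: joints at [-1.195, 0.599, -0.003, 1.599, 0.002, 0.943, -0.08], TCP at [317.18, 651.936, 231.275] pointing down, gripper open.
Joint ranges: [-2.57, 2.57], [-0.35, 1.97], [-1.29, 1.29], [0.11, 2.56], [-1.05, 4.19], [0.11, 1.86], [-2.63, 2.63]. Speed limits (rad/s): [2.22, 2.22, 3.01, 3.01, 3.14, 3.14, 3.14].

## Interface

Orientations are given as a unit quaternion [x, y, z, w].
In Python, from station import env, capture, camera_info gives the robot as it stands.
- The arm moves only by the tool jog_arm, never from a script. Its argument "series" is a list of rows, each an object of numbers: "hand": the finger opening in m, from 0 to 0.0854; "tx", "ty", "tz": the shift along the tool's x, y, z in m; "turn": the turn about the tool's z in rad. A call has 1 to 12 rows; each row shifts and turns the commanded pose from where the row before left it, along the tool's axes as they then stand; what a row does not reach is not made up. A row lasts 1/10 s, in which the tool goes at most 50 mm and 8.59 degrees, less where a joint would pass 70% of its speed; a pose out of reach is approached as far as the arm can. A call with a gripper value outside its range is refused whole. The fingers move at their own pace and stop on an object; "grip_force" is the grip in N (left out, the last holds). Time passes only in rows, so rows that do not move let the fingers close. It gives the time, the measured TCP pose, the force and the opening at its end, in the units of the state.
- env.observe(): the state, without advancing time (a new reading comes with each control period).
- capture(name): name is "scene" or "top" or "wrist"; returns (picture, depth): 420x560x3 uint8, blue, green, red; 420x560 float32, mm along the optical axis (not along the pixel's ray), 0 where there is no reading.
- camera_info(name): a dict with "fx", "fy", "cx", "cy" (pixels), "eye" and "orientation" of the camera in the world. Camera axes: x right, y up, looking along -z (the intrinsics and any distortion apply to the point x, -y, -z); pixel columns grow to the right and rows downward; lengths in mm; the calibration is good to about 2 mm. A picture is of the moment at which its call begins: read the wrist's pose just before it. camera_info takes no time and is no camera call; for the wrist camera it gives the pose at the moment of the call.
- env.hand_in(): hands the job in, once; it reports no verdict.
The state is a dict: "t": time; "joints": joint angles; "dq": joint speeds; "joint_torque": joint torques, N m; "tool_pos": TCP position; "eef_rot": TCP orientation; "wrist_force": force on the tool from outside, world axes, zero at the start; "torque": the same for the moment, N m; "gripper_width": finger opening in mm.
Only numpy, scipy, OpenCV 4.12 (cv2) and the standard library are available. Lean on these libraries where they do the work, as an engineer would, in place of code of your own. Each camera call takes 0.05 s, during which the arm holds its last target.

## Task

Pack the beacon spares gently into the grey tray: set the red lamp in the red-ringed dimple and the green lamp in the green-ringed dimple, both globe down and cap up, and lay the orange lens rim down, flat in the orange-floored recess. The lamps and the lens are fragile: grip lightly, lower them in without knocks, and never drop them or let them touch the bench. Leave the white lamp in its dimple, and do not knock over or push away the spray can, the marker cone or the oil bottle.

Things in the scene. Friction and masses are not known exactly. Their poses are not given: they have to be found in the camera images.
- lamp_red: Glass lamp, red ball globe 64 mm across, neck (26 mm wide from 66 mm up), aluminium screw cap (27 mm across, 86 to 112 mm up). Origin: globe's lowest point; z up the axis to the cap. About 0.1 kg, bottom-heavy. Starts cap up on one tape roll. Breaks at over 25 N of grip or 20 N against the tray; must not touch the bench.
- lamp_green: Glass lamp, green ball globe 64 mm across, neck (26 mm wide from 66 mm up), aluminium screw cap (27 mm across, 86 to 112 mm up). Origin: globe's lowest point; z up the axis to the cap. About 0.1 kg, bottom-heavy. Starts cap up on the other roll. Breaks at over 25 N of grip or 20 N against the tray; must not touch the bench.
- lamp_white: Glass lamp, white ball globe 64 mm across, neck (26 mm wide from 66 mm up), aluminium screw cap (27 mm across, 86 to 112 mm up). Origin: globe's lowest point; z up the axis to the cap. About 0.1 kg, bottom-heavy. Already in the tray, in the white-ringed dimple, and stays there.
- lens: Orange domed lens, 71 mm tall: flange (rim) 76 mm across and 6 mm thick, then a round body 55 mm across (54 at 50 mm up), domed above. Origin: centre of the rim's flat underside; z up through the dome. About 0.14 kg. Starts rim flat on the sloped stand, z tilted 30 degrees towards the stand's -x. Breaks at over 25 N of grip or 20 N against the tray; must not touch the bench.
- tray: Grey moulded tray fixed to the bench, 200 x 200 mm and 32 mm high, any yaw. Origin: centre of its underside. In its frame: red-ringed dimple at (+50,+50) mm, green-ringed at (-50,+50), white-ringed at (+50,-50), orange-floored round recess at (-50,-50).
- dimple_red (a point): Centre of the red-ringed dimple's mouth, level with the tray's top (32 mm above the bench). A cone-shaped dimple, mouth 63 mm diameter, about 26 mm deep, that centres the globe: a seated lamp's lowest point is about 21 mm below this point (11 mm above the bench).
- dimple_green (a point): The same for the green-ringed dimple.
- recess (a point): Centre of the floor of the round orange-floored recess for the lens, 24 mm above the bench; recess 90 mm diameter, 8 mm deep.
- stand: Fixed steel stand, 100 mm square base, with a slope of 30 degrees and a lip 8 mm high at the slope's low edge. Origin: centre of its underside; the slope faces its -x side, up and roughly towards the robot. The lens rests centred about 46 mm above the bench over the origin; highest edge about 75 mm above the bench.
- roll_a: Blue tape roll lying flat on the bench, loose: 100 mm outside, 48 mm hole, 28 mm high. Origin: centre of its underside. A lamp sits on it with its lowest point about 17 mm above the bench. May shift a little.
- roll_b: Black tape roll, the same size as roll_a.
- spray_can: Upright spray can, 60 mm diameter, 170 mm tall, origin at the centre of its underside. Bystander, easily knocked over.
- cone: Small orange marker cone with a white band, 95 mm square foot, 185 mm tall, origin at the centre of its underside. Bystander.
- oil_bottle: Upright green bottle, 66 mm diameter, 180 mm tall, origin at the centre of its underside. Bystander.
- lamp_red_globe (a point): Centre of the red lamp's globe, 32 mm above the lamp's lowest point along its axis.
- lamp_green_globe (a point): Centre of the green lamp's globe, 32 mm above the lamp's lowest point along its axis.
Not all that is in view belongs to the job. What is shaped like the lamp_green but purple is not meant.

How it is judged:
By the outcome, as a careful person would: the job done as asked, in the order asked, and still so for the second after the job is handed in, with the robot touching nothing.
It also fails if it takes over 72 s, if anything falls off the work surface, if the arm or the gripper's body presses on something with over 40 N, if the wrist force passes 120 N, or if a joint passes its speed limit or range.

## Working session

There is one attempt and no reset: what is moved stays moved. The work goes in short steps, Python scripts to look and compute and a tool call to move; the robot and the scene stay as the last step left them, time stands still between calls to the robot, and variables do not carry over. Pictures are saved under pics/ and viewed, and the job is handed in when it is done.

Besides the shell and the picture viewer there is one more tool, called after "Call:" as name(argument=value, ...) on one line, values as JSON. jog_arm: Moves the arm, as the interface text tells. Its arguments: {"type":"object","properties":{"series":{"type":"array"},"grip_force":{"type":"number"}},"required":["series"]}

```bash
ls; mkdir -p pics
python3 - <<'E'
from station import env,capture,camera_info
import cv2,numpy as np
print(env.observe())
for n in("scene","top"):
    print(n,camera_info(n))
    p,d=capture(n); cv2.imwrite(f"pics/{n}0.png",p); np.save(f"{n}0.npy",d)
print(env.observe()['t'])
E
```

```text
pics
{'t': 0.0, 'joints': array([-1.19470687,  0.60014235, -0.00250245,  1.60014213,  0.00177914,
        0.94290136, -0.0798303 ]), 'dq': array([0.00049852, 0.00011375, 0.00143558, 0.00184085, 0.00027418,
       0.0005    , 0.00162778]), 'joint_torque': array([-4.69208899e-04, -7.76487136e+01,  1.56426005e+00, -2.58009017e+01,
        1.22477129e-02,  9.05154302e-03, -8.42412646e-06]), 'tool_pos': array([316.99346837, 651.49396257, 230.40072421]), 'eef_rot': array([ 2.24474284e-01,  9.74479688e-01, -7.88784322e-04, -1.03889648e-04]), 'wrist_force': array([ 1.02007767,  0.00924246, -0.07573842]), 'torque': array([ 0.02452179,  0.03168972, -0.01080938]), 'gripper_width': 85.538640987716}
scene {'fx': 501.13902038138707, 'fy': 501.13902038138707, 'cx': 283.2326406498448, 'cy': 203.84017214151956, 'eye': array([1256.22838367,  334.8194888 , 1043.2280199 ]), 'orientation': array([0.19010434, 0.27333913, 0.78172683, 0.52730373])}
top {'fx': 379.20037495257947, 'fy': 379.20037495257947, 'cx': 278.9878216524394, 'cy': 210.29446424563568, 'eye': array([ 345.98996246,   48.53440968, 1110.51612519]), 'orientation': array([ 0.05398626, -0.06212926, -0.70464263,  0.70477245])}
0.1
```

View pics/top0.png

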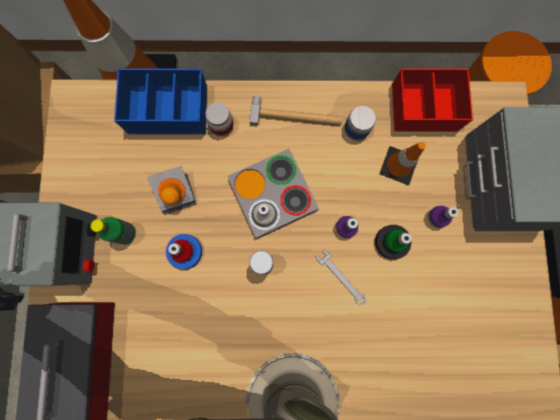

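View pics/scene0.png

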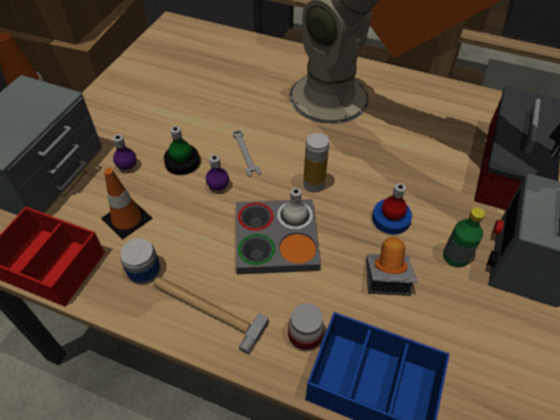

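```bash
cat > h.py <<'E'
import numpy as np,cv2
from scipy.spatial.transform import Rotation as R
from station import env,capture,camera_info
def proj(ci,P):
    P=np.atleast_2d(P)
    c=R.from_quat(ci['orientation']).inv().apply(P-ci['eye'])
    return np.c_[ci['cx']+ci['fx']*c[:,0]/-c[:,2], ci['cy']-ci['fy']*c[:,1]/-c[:,2]]
def ray(ci,u,v):
    d=np.array([(u-ci['cx'])/ci['fx'],-(v-ci['cy'])/ci['fy'],-1.])
    return R.from_quat(ci['orientation']).apply(d)
def onplane(ci,u,v,z):
    d=ray(ci,u,v); return ci['eye']+d*(z-ci['eye'][2])/d[2]
def pts(ci,d,uv):
    uv=np.asarray(uv); return np.array([ci['eye']+ray(ci,u,v)*d[int(v),int(u)] for u,v in uv])
def tri(c1,p1,c2,p2):
    a=ray(c1,*p1);b=ray(c2,*p2);a/=np.linalg.norm(a);b/=np.linalg.norm(b)
    s=np.linalg.lstsq(np.c_[a,-b],c2['eye']-c1['eye'],rcond=None)[0]
    A=c1['eye']+a*s[0];B=c2['eye']+b*s[1]
    return (A+B)/2,np.linalg.norm(A-B)
E
python3 - <<'E'
from h import *
for n in("scene","top"):
    c=camera_info(n); print(n,{k:v for k,v in c.items() if 'dist' in k or k not in('fx','fy','cx','cy','eye','orientation')}, proj(c,[[0,0,0],[0,0,300],[317,652,230]]))
    d=np.load(n+'0.npy')
    for uv in ([(261,263),(272,193),(185,251),(394,241),(440,215),(346,228)] if n=='top' else [(316,140),(392,245),(280,235)]): print(uv,pts(c,d,[uv]).round(0))
print(camera_info('wrist'))
p,d=capture('wrist');cv2.imwrite('pics/w0.png',p)
E
```

```text
scene {} [[328.51080814  96.19262812]
 [337.08547875  10.19813059]
 [570.23955378 171.03159385]]
(316, 140) [[377.  80. 169.]]
(392, 245) [[575. 333. 114.]]
(280, 235) [[590.  69.  32.]]
top {} [[292.13358529 401.14193012]
 [299.12463959 452.06711301]
 [  7.49619372 286.41467024]]
(261, 263) [[371.  82. 168.]]
(272, 193) [[576.  56.  31.]]
(185, 251) [[405. 291.  77.]]
(394, 241) [[ 432. -276.   82.]]
(440, 215) [[ 506. -414.   68.]]
(346, 228) [[ 469. -148.   75.]]
{'fx': 344.98592443628405, 'fy': 344.98592443628405, 'cx': 283.61511710793684, 'cy': 210.81250539232096, 'eye': array([243.23800315, 687.48060602, 371.62551404]), 'orientation': array([-0.13700254, -0.08466218,  0.52339451,  0.83673222])}
```

View pics/w0.png

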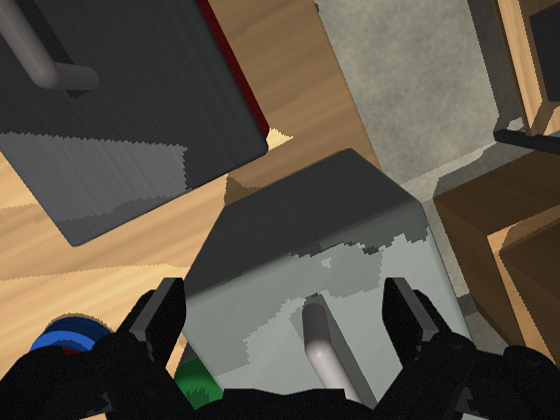

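Run:
```python
import cv2,numpy as np
t=cv2.imread('pics/top0.png');s=cv2.imread('pics/scene0.png')
def cr(im,x,y,w,h,f=5): return cv2.resize(im[y:y+h,x:x+w],None,fx=f,fy=f,interpolation=cv2.INTER_CUBIC)
a=np.hstack([cr(t,140,160,80,60),cr(t,145,225,80,60)]);b=np.hstack([cr(t,370,215,80,60),cr(t,230,150,80,60,5)])
cv2.imwrite('pics/ct.png',np.vstack([a,b]))
a=np.hstack([cr(s,350,225,80,60),cr(s,352,175,80,60)]);b=np.hstack([cr(s,140,115,80,60),cr(s,235,185,80,60)])
cv2.imwrite('pics/cs.png',np.vstack([a,b]))
```

```text
(no output)
```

View pics/ct.png

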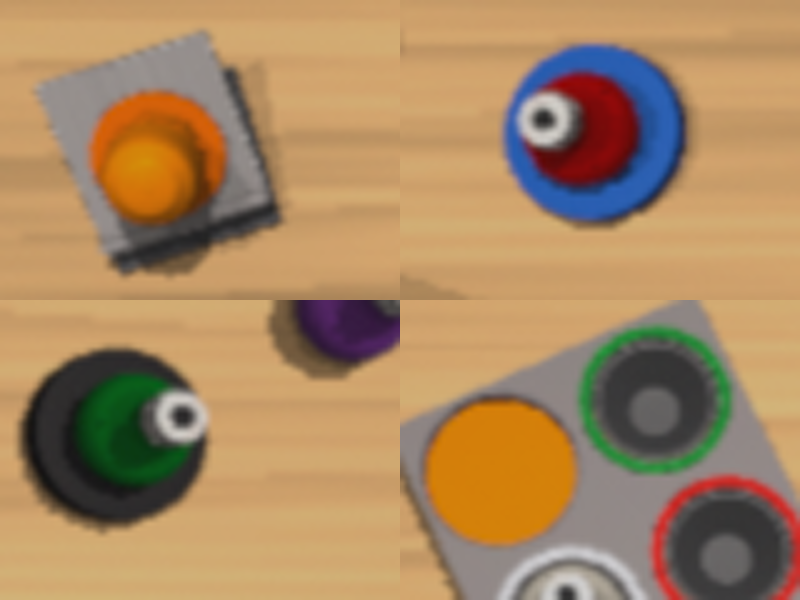

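View pics/cs.png

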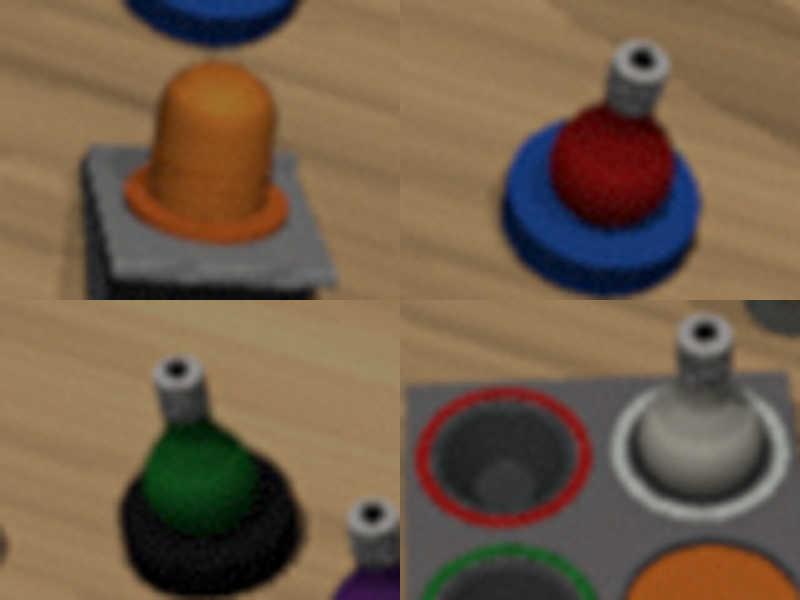

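```bash
cat > m1.py <<'E'
from h import *
I={n:cv2.imread(f'pics/{n}0.png') for n in('top','scene')};C={n:camera_info(n) for n in I};D={n:np.load(n+'0.npy') for n in I}
def blobs(n,f,amin=20):
    b,g,r=[I[n][...,i].astype(int) for i in range(3)]
    m=f(b,g,r).astype(np.uint8)
    k,l,s,c=cv2.connectedComponentsWithStats(m)
    return [(s[i,4],c[i].round(1),(l==i)) for i in range(1,k) if s[i,4]>amin]
F={'red':lambda b,g,r:(r>70)&(g<45)&(b<45)&(r>2.5*g),'green':lambda b,g,r:(g>45)&(r<0.55*g)&(b<0.7*g),'orange':lambda b,g,r:(r>140)&(g<160)&(b<60)&(r>1.4*g),'blue':lambda b,g,r:(b>100)&(r<80)}
if __name__=='__main__':
  for n in I:
    for k in F:
        print(n,k,[(int(a),list(c)) for a,c,m in blobs(n,F[k])])
E
python3 m1.py
python3 - <<'E'
from m1 import *
def f(p):return p
for k,a,b in(('red',(173.5,248.5),(400.5,186.5)),('green',(406.3,238.1),(175.5,128.9))):
    print(k,tri(C['top'],a,C['scene'],b),onplane(C['top'],*a,129),onplane(C['scene'],*b,129))
E
```

```text
top red [(3444, [np.float64(431.0), np.float64(99.1)]), (254, [np.float64(183.2), np.float64(251.2)]), (122, [np.float64(88.0), np.float64(265.4)])]
top green [(153, [np.float64(280.6), np.float64(168.8)]), (418, [np.float64(112.1), np.float64(229.5)]), (308, [np.float64(394.7), np.float64(241.0)])]
top orange [(1874, [np.float64(519.2), np.float64(69.3)]), (1432, [np.float64(429.4), np.float64(100.7)]), (44, [np.float64(421.3), np.float64(145.0)]), (675, [np.float64(249.6), np.float64(183.8)]), (471, [np.float64(170.3), np.float64(190.1)]), (129, [np.float64(295.1), np.float64(198.8)]), (43, [np.float64(85.7), np.float64(264.8)])]
top blue [(2051, [np.float64(163.7), np.float64(101.8)]), (477, [np.float64(186.2), np.float64(251.6)])]
scene red [(319, [np.float64(393.9), np.float64(207.0)]), (189, [np.float64(254.7), np.float64(217.1)]), (2017, [np.float64(44.5), np.float64(252.7)]), (84, [np.float64(499.2), np.float64(225.7)])]
scene green [(240, [np.float64(178.3), np.float64(149.3)]), (465, [np.float64(467.9), np.float64(232.2)]), (214, [np.float64(255.8), np.float64(249.8)])]
scene orange [(37, [np.float64(107.9), np.float64(170.3)]), (432, [np.float64(30.0), np.float64(251.6)]), (769, [np.float64(297.3), np.float64(248.6)]), (189, [np.float64(393.9), np.float64(244.2)]), (466, [np.float64(61.9), np.float64(264.1)]), (21, [np.float64(381.5), np.float64(266.8)]), (44, [np.float64(400.1), np.float64(268.4)])]
scene blue [(338, [np.float64(391.1), np.float64(217.7)]), (368, [np.float64(384.0), np.float64(353.2)]), (4029, [np.float64(372.0), np.float64(378.5)])]
red (array([408.88507999, 310.06583051, 126.13463752]), np.float64(1.417367483065556)) [408.88598004 308.60186558 129.        ] [411.18815949 310.79844431 129.        ]
green (array([ 436.01536282, -294.90922064,  125.40051143]), np.float64(1.007716539378182)) [ 435.85459652 -294.16070108  129.        ] [ 439.23138581 -291.87616093  129.        ]
```

Run:
```python
from m1 import *
t={'green':((280.6,168.8),(255.8,249.8),32),'red':((295.1,198.8),(254.7,217.1),32),'rec':((249.6,183.8),(297.3,248.6),24)}
# ellipse fit via contours for rings
for k,(a,b,z) in t.items(): print(k,tri(C['top'],a,C['scene'],b),onplane(C['top'],*a,z)[:2],onplane(C['scene'],*b,z)[:2])
# cloud-based
for n in I:
    # white ring / lens / toaster heights
    pass
# lens: points
n='top'
for n in I:
    H,W=D[n].shape
    ys,xs=np.mgrid[0:H,0:W]
    ci=C[n]
    d=np.stack([(xs-ci['cx'])/ci['fx'],-(ys-ci['cy'])/ci['fy'],-np.ones((H,W))],-1)*D[n][...,None]
    P=R.from_quat(ci['orientation']).apply(d.reshape(-1,3)).reshape(H,W,3)+ci['eye']; P[D[n]==0]=np.nan
    np.save(n+'P.npy',P)
T=np.load('topP.npy');S=np.load('sceneP.npy')
# stand slope: gray pixels around lens in top
from numpy.linalg import svd
box=T[165:215,145:200].reshape(-1,3);col=I['top'][165:215,145:200].reshape(-1,3).astype(int)
g=(abs(col[:,0]-col[:,2])<20)&(col.sum(1)>330)&(box[:,2]>20)
q=box[g];c=q.mean(0);n=svd(q-c)[2][2];n*=np.sign(n[2]);print('slope',g.sum(),c,n,np.degrees(np.arccos(n[2])),'dir',np.degrees(np.arctan2(n[1],n[0])), 'res',((q-c)@n).std())
# z at lens
for nme,P in(('top',T),('scene',S)):
    bl=[m for a,cc,m in blobs(nme,F['orange']) if abs(np.nanmean(P[m],0)[:2]-[570,330]).max()<40]
    m=np.any(bl,0);q=P[m];print(nme,len(q),q.mean(0),q[:,2].max(),q[np.argmax(q[:,2])])
    np.save('lens_'+nme+'.npy',q)
# obstacle heights map
for nm,(u0,u1,v0,v1) in {'toaster':(0,95,200,290),'bottle':(95,135,215,245),'jar':(205,235,100,138),'can':(248,275,248,280),'purple1':(335,360,215,240),'purple2':(428,458,203,230),'cone':(380,425,140,185),'white':(250,280,195,230),'box':(20,115,300,420),'drawers':(465,560,105,235)}.items():
    q=T[v0:v1,u0:u1].reshape(-1,3);z=np.nanmax(q[:,2]);h=q[q[:,2]>0.8*z];print(nm,z.round(),np.nanmin(h,0).round(),np.nanmax(h,0).round())
```

```text
green (array([649.90593471,  30.7126026 ,  27.28629875]), np.float64(0.8128466620989168)) [648.4481045   31.17386752] [652.81853747  31.72837888]
red (array([559.8572885 , -11.67270466,  27.62532148]), np.float64(1.4566627361052202)) [558.75441009 -10.73950736] [563.02367863 -10.89339917]
rec (array([605.53432782, 121.7505929 ,  22.41965203]), np.float64(1.0394874323371597)) [604.99996323 122.13881323] [606.69576161 121.58489149]
slope 533 [598.23894858 346.51372926  55.44935415] [-0.44789823 -0.15229462  0.88101846] 28.234535760460425 dir -161.22090929786003 res 2.504030745662432
top 471 [nan nan nan] nan [nan nan nan]
scene 254 [nan nan nan] nan [nan nan nan]
toaster 307.0 [314. 614. 302.] [316. 617. 307.]
bottle 184.0 [449. 471. 147.] [477. 492. 184.]
jar 94.0 [763. 182.  76.] [828. 248.  94.]
can 175.0 [344.  55. 153.] [401. 112. 175.]
purple1 116.0 [ 465. -168.   94.] [ 492. -143.  116.]
purple2 117.0 [ 495. -441.   94.] [ 522. -414.  117.]
cone 187.0 [ 653. -335.  149.] [ 679. -310.  187.]
white 127.0 [499.  69. 102.] [525.  93. 127.]
box 258.0 [284. 602. 251.] [289. 607. 258.]
drawers 205.0 [ 468. -685.  164.] [ 767. -512.  205.]
```

```bash
cat >> h.py <<'E'
def go(x,y,z,jaw=None):
    o=env.observe();q=R.from_quat(o['eef_rot']);d=np.array([x,y,z])-o['tool_pos']
    t=q.inv().apply(d);m=q.as_matrix()
    j=np.degrees(np.arctan2(m[1,1],m[0,1]))
    print('t',round(o['t'],2),'pos',o['tool_pos'].round(1),'jaw',j.round(2),'tilt',np.degrees(np.arccos(-m[2,2])).round(2),'F',o['wrist_force'].round(1),'w',round(o['gripper_width'],1),'j',o['joints'].round(2))
    print('  tool delta mm',t.round(1),end='')
    if jaw is not None:
        e=(j-jaw+90)%180-90; print(' turn rad',np.radians(e).round(4),end='')
    print()
E
python3 - <<'E'
from h import *
go(409.5,309.5,230,64)
T=np.load('topP.npy')
q=T[200:290,0:95].reshape(-1,3);print(np.nanpercentile(q[:,2],[50,80,95]),[np.nanmax(q[(q[:,1]<y+20)&(q[:,1]>y),2]) for y in range(460,620,20)])
E
```

```text
t 0.15 pos [317.1 651.6 230.6] jaw 64.06 tilt 0.07 F [-0.5  0.5 -0.1] w 85.3 j [-1.19  0.6  -0.    1.6   0.    0.94 -0.08]
  tool delta mm [-232.8 -267.2    0.9] turn rad 0.001Traceback (most recent call last):
  File "<stdin>", line 4, in <module>
    res = np.fmax.reduce(a, axis=axis, out=out, **kwargs)
ValueError: zero-size array to reduction operation fmax which has no identity
```

Call:
jog_arm(series=[{"tz": -0.01}, {"tz": -0.02}, {"tx": -0.008, "ty": -0.01}, {"tx": -0.016, "ty": -0.02}, {"tx": -0.026, "ty": -0.03}, {"tx": -0.03, "ty": -0.034}, {"tx": -0.03, "ty": -0.034}, {"tx": -0.03, "ty": -0.034}, {"tx": -0.03, "ty": -0.034}, {"tx": -0.028, "ty": -0.032}, {"tx": -0.02, "ty": -0.024}, {"tx": -0.0148, "ty": -0.0152}], grip_force=20)

```text
$.series[0]: bad value
```

Call:
jog_arm(series=[{"tz": 0.015}, {"tz": 0.015}, {}])

```text
$.series[0]: bad value
```

Run:
```python
from h import *
go(409.5,309.5,200)
c=camera_info('wrist');p,d=capture('wrist');cv2.imwrite('pics/w1.png',p);print(c)
print(proj(c,[[409.5,309.5,129],[409.5,309.5,49]]))
```

```text
t 0.15 pos [317.1 651.6 230.6] jaw 64.06 tilt 0.07 F [-0.5  0.5 -0.1] w 85.3 j [-1.19  0.6  -0.    1.6   0.    0.94 -0.08]
  tool delta mm [-232.8 -267.2   30.9]
{'fx': 344.98592443628405, 'fy': 344.98592443628405, 'cx': 283.61511710793684, 'cy': 210.81250539232096, 'eye': array([243.25571737, 687.51591528, 371.73757015]), 'orientation': array([-0.13694305, -0.08474584,  0.52337862,  0.83674343])}
[[  5.33643507 441.73671172]
 [ 57.36477596 377.06586445]]
```

View pics/w1.png

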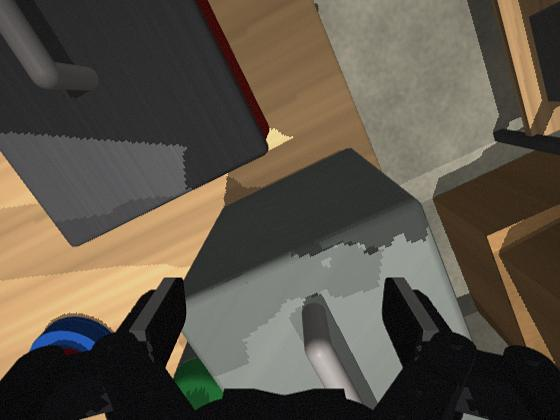

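Call:
jog_arm(series=[{"hand": 0.085, "tx": 0, "ty": 0, "tz": -0.01, "turn": 0}, {"hand": 0.085, "tx": 0, "ty": 0, "tz": -0.02, "turn": 0}, {"hand": 0.085, "tx": -0.008, "ty": -0.01, "tz": 0, "turn": 0}, {"hand": 0.085, "tx": -0.016, "ty": -0.02, "tz": 0, "turn": 0}, {"hand": 0.085, "tx": -0.026, "ty": -0.03, "tz": 0, "turn": 0}, {"hand": 0.085, "tx": -0.03, "ty": -0.034, "tz": 0, "turn": 0}, {"hand": 0.085, "tx": -0.03, "ty": -0.034, "tz": 0, "turn": 0}, {"hand": 0.085, "tx": -0.03, "ty": -0.034, "tz": 0, "turn": 0}, {"hand": 0.085, "tx": -0.03, "ty": -0.034, "tz": 0, "turn": 0}, {"hand": 0.085, "tx": -0.028, "ty": -0.032, "tz": 0, "turn": 0}, {"hand": 0.085, "tx": -0.02, "ty": -0.024, "tz": 0, "turn": 0}, {"hand": 0.085, "tx": -0.0148, "ty": -0.0152, "tz": 0, "turn": 0}], grip_force=20)

```text
t: 1.4
tool_pos: [409.9, 306.2, 261.6]
eef_rot: [0.226, 0.974, -0.0, 0.0]
wrist_force: [1.1, -0.3, 0.2]
gripper_width: 84.9
```

Call:
jog_arm(series=[{"hand": 0.085, "tx": 0, "ty": 0, "tz": 0.02, "turn": 0}, {"hand": 0.085, "tx": 0, "ty": 0, "tz": 0.02, "turn": 0}, {"hand": 0.085, "tx": 0, "ty": 0, "tz": 0, "turn": 0}])

```text
t: 1.7
tool_pos: [408.6, 308.2, 219.7]
eef_rot: [0.225, 0.974, -0.001, -0.001]
wrist_force: [0.6, 0.2, 0.2]
gripper_width: 85.0
```

Run:
```python
from h import *
go(409.5,309.5,200)
c=camera_info('wrist');p,d=capture('wrist');cv2.imwrite('pics/w1.png',p)
print(proj(c,[[409.5,309.5,129],[409.5,309.5,49]]))
```

```text
t 1.7 pos [408.6 308.2 219.7] jaw 64.02 tilt 0.2 F [0.6 0.2 0.2] w 85.0 j [-0.77  0.36  0.02  2.09 -0.01  0.69  0.37]
  tool delta mm [-0.2  1.7 19.7]
[[286.62343943 216.93128363]
 [286.22162813 188.33193307]]
```

View pics/w1.png

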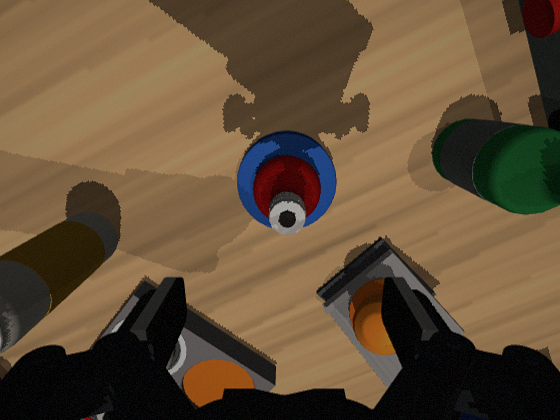

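Run:
```python
from h import *
c=camera_info('wrist');p=cv2.imread('pics/w1.png')
cv2.imwrite('pics/w1c.png',cv2.resize(p[180:250,240:335],None,fx=8,fy=8,interpolation=cv2.INTER_CUBIC))
print(onplane(c,287.5,217.7,129))
# dark hole centroid
g=p[205:232,274:304].max(2);ys,xs=np.nonzero(g<60);print(xs.mean()+274,ys.mean()+205,len(xs))
o=env.observe();m=R.from_quat(o['eef_rot']).as_matrix()
print(proj(c,[o['tool_pos']]),m.round(3))
```

```text
[411.19081412 310.39360296 129.        ]
287.38666666666666 218.2 225
[[284.11872944 281.84504634]] [[-0.899  0.438 -0.001]
 [ 0.438  0.899 -0.002]
 [ 0.001 -0.002 -1.   ]]
```

View pics/w1c.png

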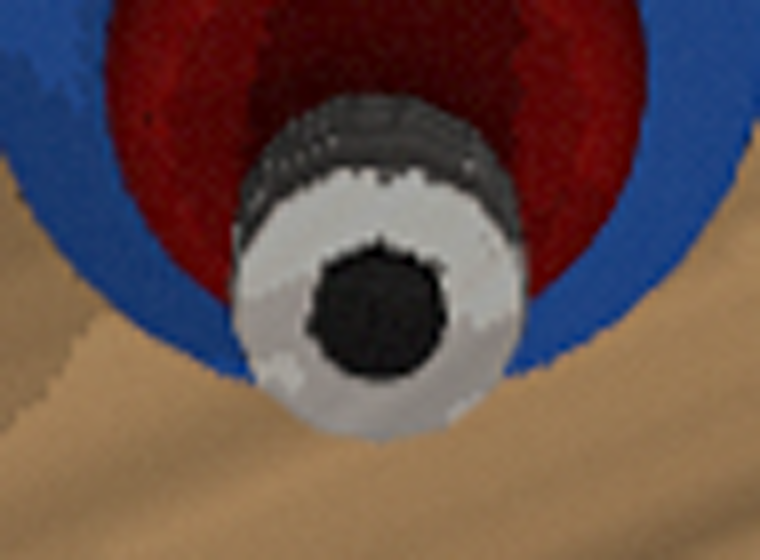

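Call:
jog_arm(series=[{"hand": 0.055, "tx": -0.0009, "ty": 0.0024, "tz": 0.01, "turn": 0}, {"hand": 0.055, "tx": 0, "ty": 0, "tz": 0.02, "turn": 0}, {"hand": 0.055, "tx": 0, "ty": 0, "tz": 0.025, "turn": 0}, {"hand": 0.055, "tx": 0, "ty": 0, "tz": 0.025, "turn": 0}, {"hand": 0.055, "tx": 0, "ty": 0, "tz": 0.02, "turn": 0}, {"hand": 0.055, "tx": 0, "ty": 0, "tz": 0.015, "turn": 0}, {"hand": 0.055, "tx": 0, "ty": 0, "tz": 0.01, "turn": 0}, {"hand": 0.055, "tx": 0, "ty": 0, "tz": 0.005, "turn": 0}, {"hand": 0.055, "tx": 0, "ty": 0, "tz": 0, "turn": 0}], grip_force=20)

```text
t: 2.65
tool_pos: [411.5, 311.7, 91.1]
eef_rot: [0.224, 0.974, -0.0, -0.0]
wrist_force: [0.2, -0.1, -0.0]
gripper_width: 55.2
```

Run:
```python
from h import *
go(410.5,310,90)
p,d=capture('wrist');cv2.imwrite('pics/w2.png',p)
```

```text
t 2.65 pos [411.5 311.7  91.1] jaw 64.06 tilt 0.01 F [ 0.2 -0.1 -0. ] w 55.2 j [-0.76  0.57  0.01  2.19 -0.01  0.38  0.37]
  tool delta mm [ 0.2 -2.   1.1]
```

View pics/w2.png

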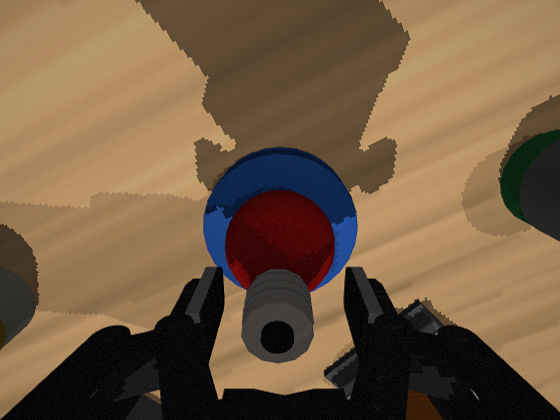

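Call:
jog_arm(series=[{"hand": 0.05, "tx": 0, "ty": -0.002, "tz": 0.001, "turn": 0}, {"hand": 0.04, "tx": 0, "ty": 0, "tz": 0, "turn": 0}, {"hand": 0.034, "tx": 0, "ty": 0, "tz": 0, "turn": 0}, {"hand": 0.03, "tx": 0, "ty": 0, "tz": 0, "turn": 0}, {"hand": 0.03, "tx": 0, "ty": 0, "tz": 0, "turn": 0}], grip_force=20)

```text
t: 3.2
tool_pos: [410.7, 309.8, 90.5]
eef_rot: [0.224, 0.974, 0.0, 0.0]
wrist_force: [0.8, 0.1, 0.3]
gripper_width: 29.9
```

Call:
jog_arm(series=[{"hand": 0.024, "tx": 0, "ty": 0, "tz": 0, "turn": 0}, {"hand": 0.024, "tx": 0, "ty": 0, "tz": 0, "turn": 0}, {"hand": 0.024, "tx": 0, "ty": 0, "tz": 0, "turn": 0}, {"hand": 0.024, "tx": 0, "ty": 0, "tz": 0, "turn": 0}], grip_force=20)

```text
t: 3.6
tool_pos: [410.7, 309.9, 90.4]
eef_rot: [0.224, 0.974, 0.0, 0.0]
wrist_force: [-0.1, -0.8, 3.2]
gripper_width: 26.4
```

Run:
```python
from h import *
go(410.5,310,90)
p,d=capture('wrist');cv2.imwrite('pics/w3.png',p)
```

```text
t 3.6 pos [410.7 309.9  90.4] jaw 64.06 tilt 0.02 F [-0.1 -0.8  3.2] w 26.4 j [-0.76  0.57  0.    2.2  -0.01  0.38  0.37]
  tool delta mm [0.2 0.  0.4]
```

View pics/w3.png

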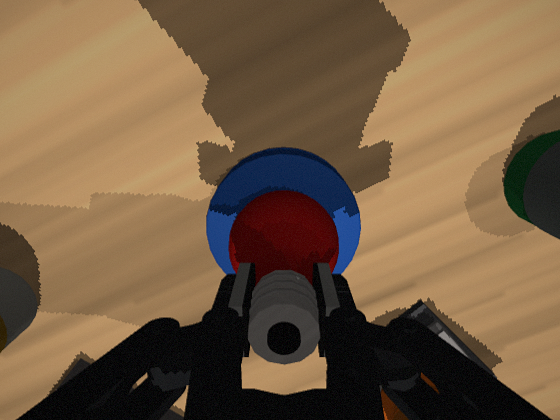

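Call:
jog_arm(series=[{"hand": 0.024, "tx": 0, "ty": 0, "tz": -0.003, "turn": 0}, {"hand": 0.024, "tx": 0, "ty": 0, "tz": -0.006, "turn": 0}, {"hand": 0.024, "tx": 0, "ty": 0, "tz": -0.01, "turn": 0}, {"hand": 0.024, "tx": 0, "ty": 0, "tz": -0.016, "turn": 0}, {"hand": 0.024, "tx": 0, "ty": 0, "tz": -0.02, "turn": 0}, {"hand": 0.024, "tx": 0, "ty": 0, "tz": -0.02, "turn": 0}, {"hand": 0.024, "tx": 0, "ty": 0, "tz": -0.02, "turn": 0}, {"hand": 0.024, "tx": 0, "ty": 0, "tz": -0.02, "turn": 0}, {"hand": 0.024, "tx": 0, "ty": 0, "tz": -0.015, "turn": 0}, {"hand": 0.024, "tx": 0, "ty": 0, "tz": -0.01, "turn": 0}, {"hand": 0.024, "tx": 0, "ty": 0, "tz": -0.005, "turn": 0}, {"hand": 0.024, "tx": 0, "ty": 0, "tz": 0, "turn": 0}], grip_force=20)

```text
t: 4.85
tool_pos: [410.7, 309.8, 235.8]
eef_rot: [0.224, 0.974, 0.0, 0.0]
wrist_force: [0.9, 0.2, -0.5]
gripper_width: 26.8
```

Run:
```python
from h import *
go(560.5,-11,235)
p,d=capture('wrist');cv2.imwrite('pics/w4.png',p)
p,d=capture('scene');cv2.imwrite('pics/s4.png',p)
# tray square fit: combine top+scene estimates
est={'g':(650.2,31.2),'r':(560.3,-11),'o':(605.6,121.8)}
src=np.array([[-50,50],[50,50],[-50,-50.]]);dst=np.array([est[k] for k in 'gro'])
a=src-src.mean(0);b=dst-dst.mean(0);th=np.arctan2((a[:,0]*b[:,1]-a[:,1]*b[:,0]).sum(),(a*b).sum())
M=np.array([[np.cos(th),-np.sin(th)],[np.sin(th),np.cos(th)]]);t=dst.mean(0)-M@src.mean(0)
print(np.degrees(th),t,[(M@s+t).round(1) for s in [*src,np.array([50,-50])]])
```

```text
t 4.85 pos [410.7 309.8 235.8] jaw 64.06 tilt 0.05 F [ 0.9  0.2 -0.5] w 26.8 j [-0.77  0.34  0.02  2.07 -0.01  0.73  0.37]
  tool delta mm [-275.1 -223.     0.7]
-154.077611488848 [583.09099519  55.03722947] [array([649.9,  31.9]), array([560. , -11.8]), array([606.2, 121.9]), array([516.3,  78.1])]
```

View pics/s4.png

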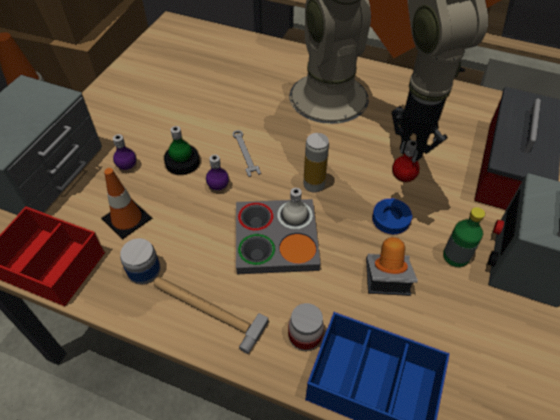

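View pics/w4.png

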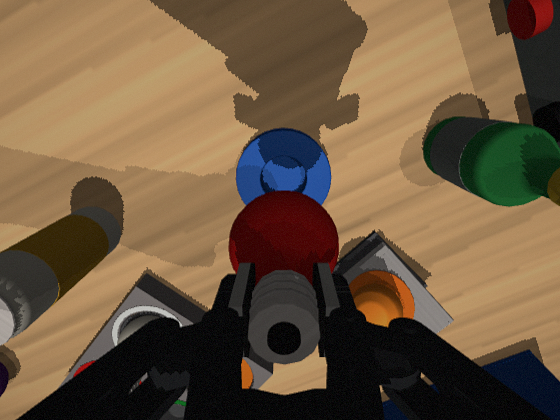

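Call:
jog_arm(series=[{"hand": 0.024, "tx": -0.008, "ty": -0.0065, "tz": 0, "turn": 0}, {"hand": 0.024, "tx": -0.016, "ty": -0.013, "tz": 0, "turn": 0}, {"hand": 0.024, "tx": -0.024, "ty": -0.0195, "tz": 0, "turn": 0}, {"hand": 0.024, "tx": -0.028, "ty": -0.0227, "tz": 0, "turn": 0}, {"hand": 0.024, "tx": -0.028, "ty": -0.0227, "tz": 0, "turn": 0}, {"hand": 0.024, "tx": -0.028, "ty": -0.0227, "tz": 0, "turn": 0}, {"hand": 0.024, "tx": -0.028, "ty": -0.0227, "tz": 0, "turn": 0}, {"hand": 0.024, "tx": -0.028, "ty": -0.0227, "tz": 0, "turn": 0}, {"hand": 0.024, "tx": -0.028, "ty": -0.0227, "tz": 0, "turn": 0}, {"hand": 0.024, "tx": -0.024, "ty": -0.0195, "tz": 0, "turn": 0}, {"hand": 0.024, "tx": -0.018, "ty": -0.0145, "tz": 0, "turn": 0}, {"hand": 0.024, "tx": -0.01, "ty": -0.008, "tz": 0, "turn": 0}], grip_force=20)

```text
t: 6.15
tool_pos: [556.8, -5.9, 234.6]
eef_rot: [0.226, 0.974, -0.001, -0.0]
wrist_force: [-0.8, 0.4, -0.6]
gripper_width: 26.2
```

Call:
jog_arm(series=[{"hand": 0.024, "tx": -0.005, "ty": -0.004, "tz": 0, "turn": 0}, {"hand": 0.024, "tx": -0.002, "ty": -0.0022, "tz": 0, "turn": 0}, {"hand": 0.024, "tx": 0, "ty": 0, "tz": 0, "turn": 0}, {"hand": 0.024, "tx": 0, "ty": 0, "tz": 0, "turn": 0}])

```text
t: 6.55
tool_pos: [559.8, -10.3, 235.2]
eef_rot: [0.224, 0.975, 0.0, -0.0]
wrist_force: [-0.2, -0.5, -0.8]
gripper_width: 26.0
```

Run:
```python
from h import *
go(560.2,-11.5,84)
c=camera_info('wrist');p,d=capture('wrist');cv2.imwrite('pics/w5.png',p)
print(proj(c,[[560,-11.8,32],[516,78,123],[650,32,32]]))
```

```text
t 6.55 pos [559.8 -10.3 235.2] jaw 64.14 tilt 0.03 F [-0.2 -0.5 -0.8] w 26.0 j [-0.14  0.4   0.08  1.98 -0.04  0.77  1.08]
  tool delta mm [ -0.9  -0.9 151.2]
[[282.61828267 180.68776718]
 [370.09484829 101.37301495]
 [355.54285084 236.60099546]]
```

View pics/w5.png

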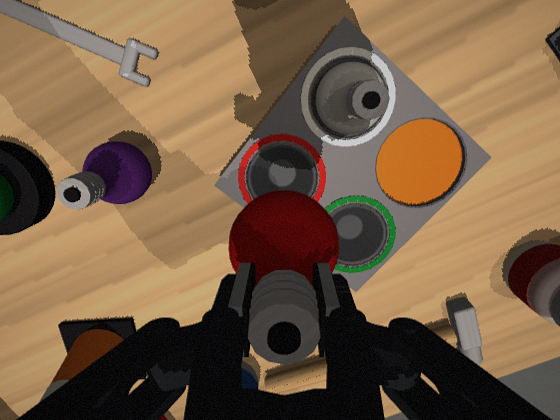

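Run:
```python
from h import *
c=camera_info('wrist')
p=cv2.imread('pics/w5.png').astype(int);b,g,r=p[...,0],p[...,1],p[...,2]
for nm,m,(y0,y1,x0,x1),z in(('rec',(r>170)&(b<60)&(g>90),(100,220,360,480),24),('red',(r>140)&(g<60),(120,205,225,335),32),('green',(g>90)&(r<60)&(b<110),(190,280,330,410),32),('white',(p.min(2)>175),(40,150,295,400),32)):
    mm=np.zeros_like(m);mm[y0:y1,x0:x1]=m[y0:y1,x0:x1]
    ys,xs=np.nonzero(mm)
    # world circle fit on plane
    P=np.array([onplane(c,x,y,z)[:2] for x,y in zip(xs,ys)])
    if nm=='rec': print(nm,P.mean(0).round(1),len(P)); continue
    s=np.linalg.lstsq(np.c_[2*P,np.ones(len(P))],(P**2).sum(1),rcond=None)[0]
    rad=np.sqrt(s[2]+s[0]**2+s[1]**2);res=np.abs(np.hypot(*(P-s[:2]).T)-rad)
    k=res<5; P=P[k]; s=np.linalg.lstsq(np.c_[2*P,np.ones(len(P))],(P**2).sum(1),rcond=None)[0]
    print(nm,s[:2].round(1),np.sqrt(s[2]+s[0]**2+s[1]**2).round(1),len(P))
```

```text
rec [604.3 121.8] 5520
red [557.1 -11.6] 41.6 641
green [647.7  30.6] 41.5 893
white [515.3  78.8] 41.6 880
```

Run:
```python
from h import *
c=camera_info('wrist');o=env.observe()
print(onplane(c,284,338,o['tool_pos'][2]+38.6),o['tool_pos'])
p=cv2.imread('pics/w5.png').astype(int);g=p[320:358,265:305].max(2)
ys,xs=np.nonzero(g<25);print(xs.mean()+265,ys.mean()+320,len(xs))
# globe sphere: visible rim of red blob
b,gg,r=p[...,0],p[...,1],p[...,2];m=(r>40)&(r<140)&(gg<20);m[:185]=0;m[300:]=0;m[:,:220]=0;m[:,350:]=0
ys,xs=np.nonzero(m);print(xs.min(),xs.max(),ys.min())
zc=o['tool_pos'][2]-73.4+32
a=proj(c,[[559.8,-10.3,zc]]);print(a)
e=R.from_quat(o['eef_rot']).as_matrix()
for s in(-32,32):print(proj(c,[np.array([559.8,-10.3,zc])+s*e[:,1],]))
cc=R.from_quat(c['orientation']).inv().apply(np.array([559.8,-10.3,zc])-c['eye']);print(cc)
# silhouette of sphere
D=np.linalg.norm(cc);u=cc/D;al=np.arcsin(32/D)
n1=np.cross(u,[1,0,0]);n1/=np.linalg.norm(n1);n2=np.cross(u,n1)
t=np.linspace(0,6.28,200)[:,None];dd=np.cos(al)*u+np.sin(al)*(np.cos(t)*n1+np.sin(t)*n2)
U=c['cx']+c['fx']*dd[:,0]/-dd[:,2];V=c['cy']-c['fy']*dd[:,1]/-dd[:,2];print(U.min(),U.max(),V.min(),V.max())
```

```text
[560.13631161 -10.54128495 273.90799561] [559.87919148 -10.29453471 235.30799561]
283.6727898966705 337.82089552238807 871
230 338 190
[[283.98700524 244.9538509 ]]
[[228.55226309 244.96327458]]
[[339.42979476 244.94442585]]
[   0.2146589   -19.70685026 -199.13058071]
227.83013635756598 340.16489528056826 189.41387342564667 302.3092723479626
```

Call:
jog_arm(series=[{"hand": 0.024, "tx": 0.001, "ty": -0.0018, "tz": 0.005, "turn": 0}, {"hand": 0.024, "tx": 0, "ty": 0, "tz": 0.012, "turn": 0}, {"hand": 0.024, "tx": 0, "ty": 0, "tz": 0.02, "turn": 0}, {"hand": 0.024, "tx": 0, "ty": 0, "tz": 0.024, "turn": 0}, {"hand": 0.024, "tx": 0, "ty": 0, "tz": 0.022, "turn": 0}, {"hand": 0.024, "tx": 0, "ty": 0, "tz": 0.016, "turn": 0}, {"hand": 0.024, "tx": 0, "ty": 0, "tz": 0.011, "turn": 0}, {"hand": 0.024, "tx": 0, "ty": 0, "tz": 0.007, "turn": 0}, {"hand": 0.024, "tx": 0, "ty": 0, "tz": 0.003, "turn": 0}, {"hand": 0.024, "tx": 0, "ty": 0, "tz": 0, "turn": 0}], grip_force=20)

```text
t: 7.6
tool_pos: [558.5, -12.6, 115.2]
eef_rot: [0.224, 0.974, -0.0, 0.0]
wrist_force: [0.3, -0.0, -1.0]
gripper_width: 26.4
```

Run:
```python
from h import *
go(558,-11.5,84)
p,d=capture('wrist');cv2.imwrite('pics/w6.png',p)
p,d=capture('scene');cv2.imwrite('pics/s6.png',cv2.resize(p[150:290,200:380],None,fx=4,fy=4,interpolation=cv2.INTER_CUBIC))
```

```text
t 7.6 pos [558.5 -12.6 115.2] jaw 64.06 tilt 0.0 F [ 0.3 -0.  -1. ] w 26.4 j [-0.12  0.56  0.05  2.08 -0.06  0.49  1.1 ]
  tool delta mm [ 0.9  0.7 31.2]
```

View pics/w6.png

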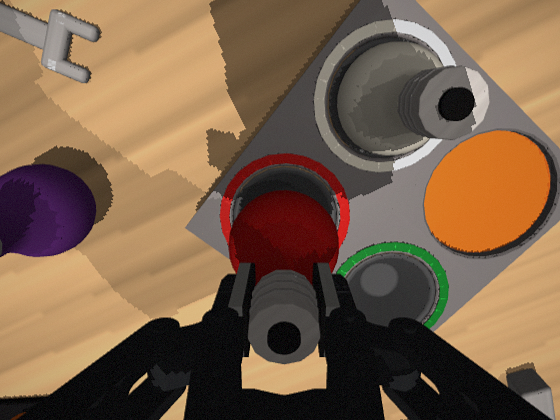

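View pics/s6.png

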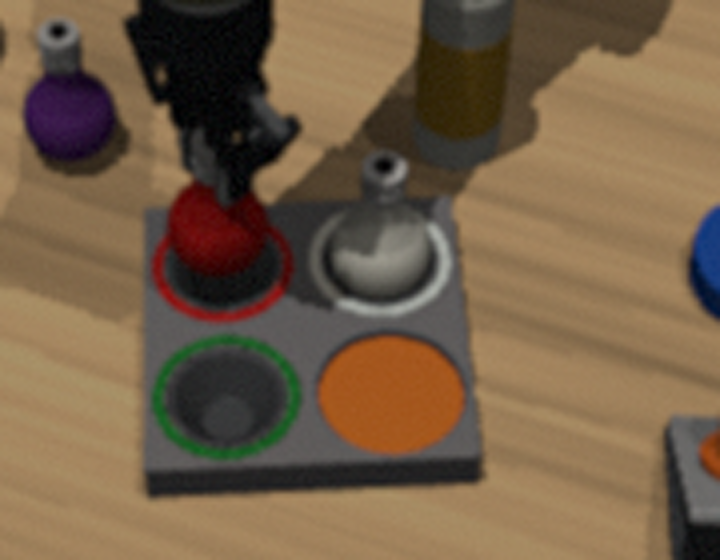

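```bash
cat > ring.py <<'E'
from h import *
def fit(path,nm,m,box,z,arm=6):
    c=camera_info('wrist')
    y0,y1,x0,x1=box
    mm=np.zeros_like(m);mm[y0:y1,x0:x1]=m[y0:y1,x0:x1]
    ys,xs=np.nonzero(mm);P=np.array([onplane(c,x,y,z)[:2] for x,y in zip(xs,ys)])
    for i in range(3):
        s=np.linalg.lstsq(np.c_[2*P,np.ones(len(P))],(P**2).sum(1),rcond=None)[0]
        rad=np.sqrt(s[2]+s[0]**2+s[1]**2);res=np.abs(np.hypot(*(P-s[:2]).T)-rad);P=P[res<5]
    print(nm,s[:2].round(1),rad.round(1),len(P))
E
python3 - <<'E'
from ring import *
p=cv2.imread('pics/w6.png').astype(int);b,g,r=p[...,0],p[...,1],p[...,2]
fit('','red',(r>90)&(g<60)&(r>2.5*g)&(np.mgrid[0:420,0:560][0]<185),(140,185,210,360),32)
fit('','red2',(r>130)&(g<70)&(r>2.5*g),(140,240,210,360),32)
fit('','green',(g>90)&(r<90)&(g>1.6*r)&(b<g*.8),(230,330,340,460),32)
fit('','white',(p.min(2)>150),(10,180,300,460),32)
c=camera_info('wrist')
m=(r>150)&(b<70)&(g>80);m[:, :410]=0;ys,xs=np.nonzero(m);print('rec',np.mean([onplane(c,x,y,24) for x,y in zip(xs,ys)],0))
E
```

```text
red [555.1 -10.4] 39.3 1140
red2 [558.6 -12.3] 41.8 769
green [648.  31.] 41.4 1499
white [515.9  79.6] 41.4 1437
rec [604.80949558 122.59903265  24.        ]
```

Call:
jog_arm(series=[{"hand": 0.024, "tx": 0.0003, "ty": 0.0004, "tz": 0.005, "turn": 0}, {"hand": 0.024, "tx": 0, "ty": 0, "tz": 0.008, "turn": 0}, {"hand": 0.024, "tx": 0, "ty": 0, "tz": 0.007, "turn": 0}, {"hand": 0.024, "tx": 0, "ty": 0, "tz": 0.004, "turn": 0}, {"hand": 0.024, "tx": 0, "ty": 0, "tz": 0.002, "turn": 0}, {"hand": 0.024, "tx": 0, "ty": 0, "tz": 0.001, "turn": 0}, {"hand": 0.024, "tx": 0, "ty": 0, "tz": 0, "turn": 0}], grip_force=20)

```text
t: 8.4
tool_pos: [558.4, -12.1, 88.2]
eef_rot: [0.224, 0.974, -0.0, -0.0]
wrist_force: [0.1, -1.0, -1.1]
gripper_width: 26.5
```

Call:
jog_arm(series=[{"hand": 0.024, "tx": 0, "ty": 0, "tz": 0.001, "turn": 0}, {"hand": 0.024, "tx": 0, "ty": 0, "tz": 0, "turn": 0}])

```text
t: 8.6
tool_pos: [558.5, -12.1, 87.4]
eef_rot: [0.224, 0.974, 0.0, 0.0]
wrist_force: [-0.5, 0.8, -1.4]
gripper_width: 26.5
```

Call:
jog_arm(series=[{"hand": 0.024, "tx": 0, "ty": 0, "tz": 0.001, "turn": 0}, {"hand": 0.024, "tx": 0, "ty": 0, "tz": 0, "turn": 0}])

```text
t: 8.8
tool_pos: [558.3, -12.0, 86.4]
eef_rot: [0.224, 0.974, 0.0, -0.0]
wrist_force: [-0.0, 0.3, 0.1]
gripper_width: 26.1
```

Call:
jog_arm(series=[{"hand": 0.024, "tx": 0, "ty": 0, "tz": 0.0005, "turn": 0}, {"hand": 0.024, "tx": 0, "ty": 0, "tz": 0, "turn": 0}])

```text
t: 9.0
tool_pos: [558.2, -11.9, 85.9]
eef_rot: [0.224, 0.975, 0.0, -0.0]
wrist_force: [-2.1, 2.3, 3.5]
gripper_width: 26.3
```

Call:
jog_arm(series=[{"hand": 0.024, "tx": 0, "ty": 0, "tz": 0.0005, "turn": 0}, {"hand": 0.024, "tx": 0, "ty": 0, "tz": 0, "turn": 0}])

```text
t: 9.2
tool_pos: [558.0, -11.7, 85.5]
eef_rot: [0.224, 0.975, 0.0, -0.0]
wrist_force: [-2.9, 2.1, 5.1]
gripper_width: 26.4
```

Call:
jog_arm(series=[{"hand": 0.024, "tx": 0.001, "ty": 0.0002, "tz": 0, "turn": 0}, {"hand": 0.024, "tx": 0, "ty": 0, "tz": 0.0003, "turn": 0}, {"hand": 0.024, "tx": 0, "ty": 0, "tz": 0, "turn": 0}])

```text
t: 9.5
tool_pos: [557.6, -11.4, 85.0]
eef_rot: [0.224, 0.974, 0.0, 0.0]
wrist_force: [-1.5, 2.2, 3.2]
gripper_width: 26.4
```

Call:
jog_arm(series=[{"hand": 0.024, "tx": 0, "ty": 0, "tz": 0.0005, "turn": 0}, {"hand": 0.024, "tx": 0, "ty": 0, "tz": 0, "turn": 0}])

```text
t: 9.7
tool_pos: [557.5, -11.3, 84.6]
eef_rot: [0.224, 0.974, 0.0, -0.0]
wrist_force: [-2.7, 1.7, 5.0]
gripper_width: 26.2
```

Call:
jog_arm(series=[{"hand": 0.024, "tx": 0.0008, "ty": 0.0001, "tz": 0, "turn": 0}, {"hand": 0.024, "tx": 0, "ty": 0, "tz": 0, "turn": 0}, {"hand": 0.028, "tx": 0, "ty": 0, "tz": 0, "turn": 0}, {"hand": 0.032, "tx": 0, "ty": 0, "tz": 0, "turn": 0}, {"hand": 0.038, "tx": 0, "ty": 0, "tz": 0, "turn": 0}, {"hand": 0.045, "tx": 0, "ty": 0, "tz": 0, "turn": 0}, {"hand": 0.05, "tx": 0, "ty": 0, "tz": 0, "turn": 0}])

```text
t: 10.4
tool_pos: [556.9, -11.1, 84.4]
eef_rot: [0.225, 0.974, -0.0, -0.0]
wrist_force: [0.7, -0.1, 0.0]
gripper_width: 50.0
```

Run:
```python
from h import *
go(557.5,-11.5,84)
p,d=capture('wrist');cv2.imwrite('pics/w7.png',p)
```

```text
t 10.4 pos [556.9 -11.1  84.4] jaw 64.05 tilt 0.01 F [ 0.7 -0.1  0. ] w 50.0 j [-0.11  0.61  0.05  2.11 -0.06  0.43  1.1 ]
  tool delta mm [-0.7 -0.1  0.4]
```

View pics/w7.png

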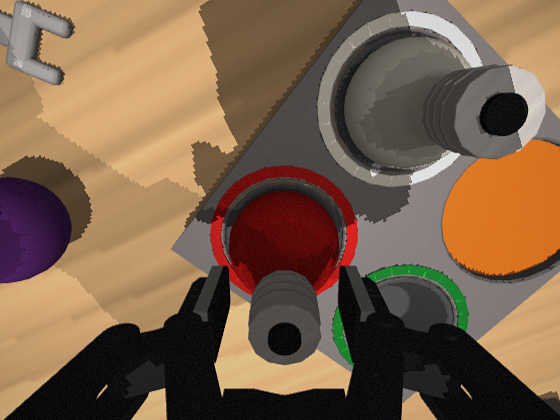

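Call:
jog_arm(series=[{"hand": 0.05, "tx": 0, "ty": 0, "tz": -0.006, "turn": 0}, {"hand": 0.05, "tx": 0, "ty": 0, "tz": -0.015, "turn": 0}, {"hand": 0.05, "tx": 0, "ty": 0, "tz": -0.025, "turn": 0}, {"hand": 0.05, "tx": 0, "ty": 0, "tz": -0.03, "turn": 0}, {"hand": 0.055, "tx": 0, "ty": 0, "tz": -0.03, "turn": 0}, {"hand": 0.055, "tx": 0, "ty": 0, "tz": -0.025, "turn": 0}, {"hand": 0.055, "tx": 0, "ty": 0, "tz": -0.015, "turn": 0}, {"hand": 0.055, "tx": 0, "ty": 0, "tz": -0.004, "turn": 0}])

```text
t: 11.25
tool_pos: [557.6, -11.1, 236.7]
eef_rot: [0.225, 0.974, 0.001, 0.002]
wrist_force: [1.0, 0.4, 0.1]
gripper_width: 55.1
```

Run:
```python
from h import *
go(437,-293.5,225)
c=camera_info('wrist');p,d=capture('wrist');cv2.imwrite('pics/w8.png',p);np.save('w8d.npy',d)
p,d=capture('scene');cv2.imwrite('pics/s8.png',p)
```

```text
t 11.25 pos [557.6 -11.1 236.7] jaw 64.05 tilt 0.2 F [1.  0.4 0.1] w 55.1 j [-0.14  0.39  0.08  1.99 -0.04  0.76  1.08]
  tool delta mm [ -15.1 -306.7   11.2]
```

View pics/s8.png

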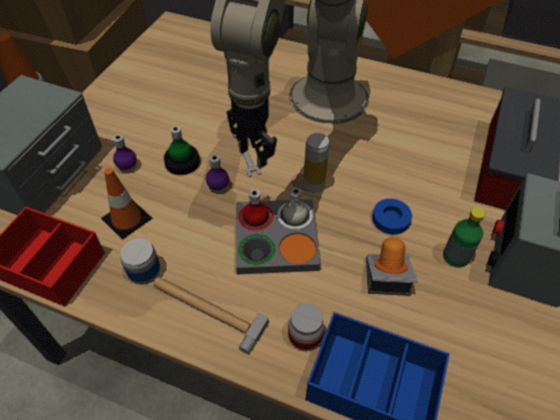

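Call:
jog_arm(series=[{"hand": 0.055, "tx": 0, "ty": -0.01, "tz": 0, "turn": 0}, {"hand": 0.055, "tx": -0.0015, "ty": -0.02, "tz": 0, "turn": 0}, {"hand": 0.055, "tx": -0.0015, "ty": -0.03, "tz": 0, "turn": 0}, {"hand": 0.055, "tx": -0.0015, "ty": -0.033, "tz": 0, "turn": 0}, {"hand": 0.055, "tx": -0.0015, "ty": -0.033, "tz": 0, "turn": 0}, {"hand": 0.055, "tx": -0.0015, "ty": -0.033, "tz": 0, "turn": 0}, {"hand": 0.055, "tx": -0.0015, "ty": -0.033, "tz": 0, "turn": 0}, {"hand": 0.055, "tx": -0.0015, "ty": -0.033, "tz": 0, "turn": 0}, {"hand": 0.055, "tx": -0.0015, "ty": -0.033, "tz": 0.002, "turn": 0}, {"hand": 0.055, "tx": -0.0015, "ty": -0.026, "tz": 0.003, "turn": 0}, {"hand": 0.055, "tx": -0.0015, "ty": -0.016, "tz": 0.005, "turn": 0}, {"hand": 0.055, "tx": 0, "ty": -0.0066, "tz": 0.002, "turn": 0}])

```text
t: 12.55
tool_pos: [434.2, -295.1, 221.2]
eef_rot: [0.226, 0.974, -0.0, -0.001]
wrist_force: [0.5, 0.5, -0.4]
gripper_width: 55.2
```

Call:
jog_arm(series=[{"hand": 0.055, "tx": 0, "ty": 0, "tz": 0, "turn": 0}, {"hand": 0.055, "tx": 0, "ty": 0, "tz": 0, "turn": 0}])

```text
t: 12.75
tool_pos: [436.3, -292.5, 222.1]
eef_rot: [0.224, 0.975, 0.0, -0.0]
wrist_force: [0.2, 0.2, -0.0]
gripper_width: 54.9
```

Run:
```python
from h import *
go(437,-293.5,90)
c=camera_info('wrist');p,d=capture('wrist');cv2.imwrite('pics/w9.png',p)
uv=proj(c,[[437,-293.5,129]])[0];print(uv);u,v=uv.astype(int)
g=p[v-12:v+14,u-13:u+14].max(2);ys,xs=np.nonzero(g<60);a=xs.mean()+u-13;b=ys.mean()+v-12;print(a,b,len(xs),onplane(c,a,b,129))
```

```text
t 12.75 pos [ 436.3 -292.5  222.1] jaw 64.09 tilt 0.06 F [ 0.2  0.2 -0. ] w 54.9 j [ 0.4   0.37  0.12  2.07 -0.07  0.7   1.67]
  tool delta mm [ -1.2  -0.6 132.1]
[283.1699969  216.94788309]
282.69545454545454 217.27272727272728 220 [ 437.07370019 -293.91621595  129.        ]
```

View pics/w9.png

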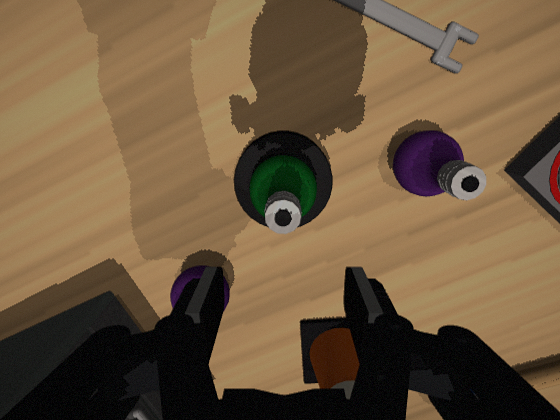

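Call:
jog_arm(series=[{"hand": 0.055, "tx": -0.001, "ty": -0.0008, "tz": 0.01, "turn": 0}, {"hand": 0.055, "tx": 0, "ty": 0, "tz": 0.02, "turn": 0}, {"hand": 0.055, "tx": 0, "ty": 0, "tz": 0.027, "turn": 0}, {"hand": 0.055, "tx": 0, "ty": 0, "tz": 0.027, "turn": 0}, {"hand": 0.055, "tx": 0, "ty": 0, "tz": 0.02, "turn": 0}, {"hand": 0.055, "tx": 0, "ty": 0, "tz": 0.015, "turn": 0}, {"hand": 0.055, "tx": 0, "ty": 0, "tz": 0.009, "turn": 0}, {"hand": 0.055, "tx": 0, "ty": 0, "tz": 0.004, "turn": 0}, {"hand": 0.055, "tx": 0, "ty": 0, "tz": 0, "turn": 0}])

```text
t: 13.7
tool_pos: [436.9, -294.2, 90.2]
eef_rot: [0.224, 0.975, 0.0, -0.0]
wrist_force: [0.1, -0.7, 0.0]
gripper_width: 55.3
```

Run:
```python
from h import *
go(437,-293.5,90)
p,d=capture('wrist');cv2.imwrite('pics/w10.png',p)
```

```text
t 13.7 pos [ 436.9 -294.2   90.2] jaw 64.08 tilt 0.02 F [ 0.1 -0.7  0. ] w 55.3 j [ 0.44  0.58  0.07  2.17 -0.1   0.39  1.71]
  tool delta mm [0.2 0.7 0.2]
```

View pics/w10.png

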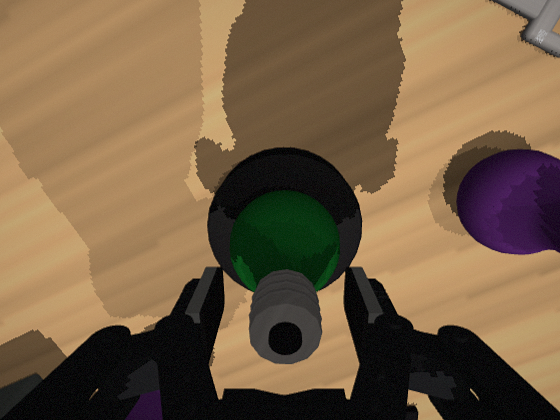

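Call:
jog_arm(series=[{"hand": 0.045, "tx": 0, "ty": 0.0005, "tz": 0, "turn": 0}, {"hand": 0.036, "tx": 0, "ty": 0, "tz": 0, "turn": 0}, {"hand": 0.03, "tx": 0, "ty": 0, "tz": 0, "turn": 0}, {"hand": 0.03, "tx": 0, "ty": 0, "tz": 0, "turn": 0}, {"hand": 0.03, "tx": 0, "ty": 0, "tz": 0, "turn": 0}, {"hand": 0.024, "tx": 0, "ty": 0, "tz": 0, "turn": 0}, {"hand": 0.024, "tx": 0, "ty": 0, "tz": 0, "turn": 0}, {"hand": 0.024, "tx": 0, "ty": 0, "tz": 0, "turn": 0}, {"hand": 0.024, "tx": 0, "ty": 0, "tz": 0, "turn": 0}], grip_force=20)

```text
t: 14.65
tool_pos: [437.1, -294.1, 90.6]
eef_rot: [0.224, 0.974, -0.0, 0.0]
wrist_force: [-0.1, 0.4, 3.7]
gripper_width: 26.5
```

Call:
jog_arm(series=[{"hand": 0.024, "tx": 0, "ty": 0, "tz": -0.003, "turn": 0}, {"hand": 0.024, "tx": 0, "ty": 0, "tz": -0.006, "turn": 0}, {"hand": 0.024, "tx": 0, "ty": 0, "tz": -0.01, "turn": 0}, {"hand": 0.024, "tx": 0, "ty": 0, "tz": -0.016, "turn": 0}, {"hand": 0.024, "tx": 0, "ty": 0, "tz": -0.02, "turn": 0}, {"hand": 0.024, "tx": 0, "ty": 0, "tz": -0.02, "turn": 0}, {"hand": 0.024, "tx": 0, "ty": 0, "tz": -0.02, "turn": 0}, {"hand": 0.024, "tx": 0, "ty": 0, "tz": -0.02, "turn": 0}, {"hand": 0.024, "tx": 0, "ty": 0, "tz": -0.015, "turn": 0}, {"hand": 0.024, "tx": 0, "ty": 0, "tz": -0.01, "turn": 0}, {"hand": 0.024, "tx": 0, "ty": 0, "tz": -0.005, "turn": 0}, {"hand": 0.024, "tx": 0, "ty": 0, "tz": 0, "turn": 0}], grip_force=20)

```text
t: 15.85
tool_pos: [437.1, -294.0, 236.0]
eef_rot: [0.224, 0.974, -0.0, 0.0]
wrist_force: [0.3, 0.6, -1.0]
gripper_width: 26.5
```

Run:
```python
from h import *
go(647.4,31.4,235)
p,d=capture('wrist');cv2.imwrite('pics/w11.png',p)
```

```text
t 15.85 pos [ 437.1 -294.   236. ] jaw 64.06 tilt 0.05 F [ 0.3  0.6 -1. ] w 26.5 j [ 0.39  0.36  0.12  2.05 -0.06  0.73  1.67]
  tool delta mm [-46.7 384.6   1.1]
```

View pics/w11.png

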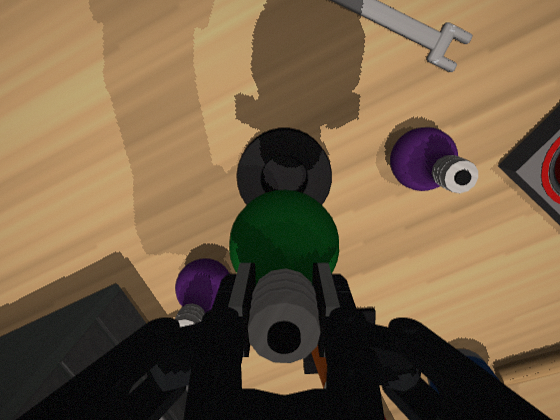

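Call:
jog_arm(series=[{"hand": 0.024, "tx": -0.001, "ty": 0.01, "tz": 0, "turn": 0}, {"hand": 0.024, "tx": -0.0025, "ty": 0.02, "tz": 0, "turn": 0}, {"hand": 0.024, "tx": -0.0036, "ty": 0.03, "tz": 0, "turn": 0}, {"hand": 0.024, "tx": -0.0042, "ty": 0.035, "tz": 0, "turn": 0}, {"hand": 0.024, "tx": -0.0042, "ty": 0.035, "tz": 0, "turn": 0}, {"hand": 0.024, "tx": -0.0042, "ty": 0.035, "tz": 0, "turn": 0}, {"hand": 0.024, "tx": -0.0042, "ty": 0.035, "tz": 0, "turn": 0}, {"hand": 0.024, "tx": -0.0042, "ty": 0.035, "tz": 0, "turn": 0}, {"hand": 0.024, "tx": -0.0042, "ty": 0.035, "tz": 0, "turn": 0}, {"hand": 0.024, "tx": -0.0042, "ty": 0.035, "tz": 0, "turn": 0}, {"hand": 0.024, "tx": -0.0036, "ty": 0.03, "tz": 0, "turn": 0}, {"hand": 0.024, "tx": -0.003, "ty": 0.024, "tz": 0, "turn": 0}], grip_force=20)

```text
t: 17.1
tool_pos: [633.3, 13.2, 234.3]
eef_rot: [0.223, 0.975, 0.0, -0.001]
wrist_force: [2.0, -0.5, -1.0]
gripper_width: 26.6
```

Call:
jog_arm(series=[{"hand": 0.024, "tx": -0.002, "ty": 0.015, "tz": 0, "turn": 0}, {"hand": 0.024, "tx": -0.001, "ty": 0.0076, "tz": 0, "turn": 0}, {"hand": 0.024, "tx": -0.0006, "ty": 0.003, "tz": 0, "turn": 0}, {"hand": 0.024, "tx": 0, "ty": 0, "tz": 0, "turn": 0}, {"hand": 0.024, "tx": 0, "ty": 0, "tz": 0, "turn": 0}])

```text
t: 17.6
tool_pos: [646.9, 30.1, 235.6]
eef_rot: [0.225, 0.974, -0.0, -0.0]
wrist_force: [-0.6, 0.3, -0.7]
gripper_width: 26.3
```

Run:
```python
from h import *
go(647.4,31.4,115)
p,d=capture('wrist');cv2.imwrite('pics/w12.png',p)
```

```text
t 17.6 pos [646.9  30.1 235.6] jaw 63.97 tilt 0.03 F [-0.6  0.3 -0.7] w 26.3 j [-0.2   0.5   0.09  1.79 -0.06  0.86  1.04]
  tool delta mm [1.000e-01 1.500e+00 1.206e+02]
```

View pics/w12.png

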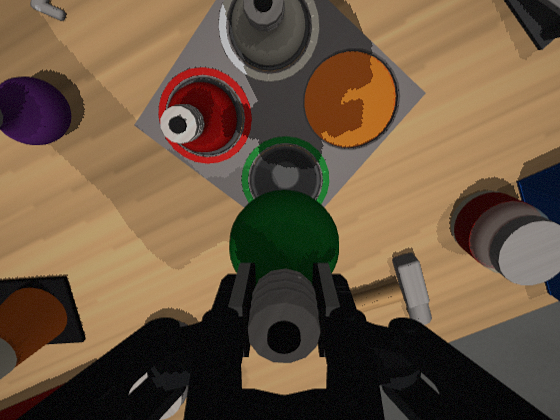

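Call:
jog_arm(series=[{"hand": 0.024, "tx": 0, "ty": 0.0013, "tz": 0.005, "turn": 0}, {"hand": 0.024, "tx": 0, "ty": 0, "tz": 0.012, "turn": 0}, {"hand": 0.024, "tx": 0, "ty": 0, "tz": 0.02, "turn": 0}, {"hand": 0.024, "tx": 0, "ty": 0, "tz": 0.024, "turn": 0}, {"hand": 0.024, "tx": 0, "ty": 0, "tz": 0.022, "turn": 0}, {"hand": 0.024, "tx": 0, "ty": 0, "tz": 0.016, "turn": 0}, {"hand": 0.024, "tx": 0, "ty": 0, "tz": 0.011, "turn": 0}, {"hand": 0.024, "tx": 0, "ty": 0, "tz": 0.007, "turn": 0}, {"hand": 0.024, "tx": 0, "ty": 0, "tz": 0.003, "turn": 0}, {"hand": 0.024, "tx": 0, "ty": 0, "tz": 0, "turn": 0}], grip_force=20)

```text
t: 18.65
tool_pos: [647.9, 32.5, 115.4]
eef_rot: [0.224, 0.974, -0.0, 0.0]
wrist_force: [0.3, -0.3, -1.2]
gripper_width: 26.7
```

Run:
```python
from ring import *
go(647.4,31.4,86)
p,d=capture('wrist');cv2.imwrite('pics/w13.png',p)
p=p.astype(int);b,g,r=p[...,0],p[...,1],p[...,2]
m=(g>90)&(r<90)&(g>1.6*r)&(b<g*.8)
fit('','green',m,(130,235,200,370),32)
ys,xs=np.nonzero(m);print(xs.min(),xs.max())
```

```text
t 18.65 pos [647.9  32.5 115.4] jaw 64.05 tilt 0.0 F [ 0.3 -0.3 -1.2] w 26.7 j [-0.18  0.64  0.07  1.88 -0.07  0.62  1.05]
  tool delta mm [-0.  -1.3 29.4]
green [648.5  30.5] 41.7 747
217 346
```

View pics/w13.png

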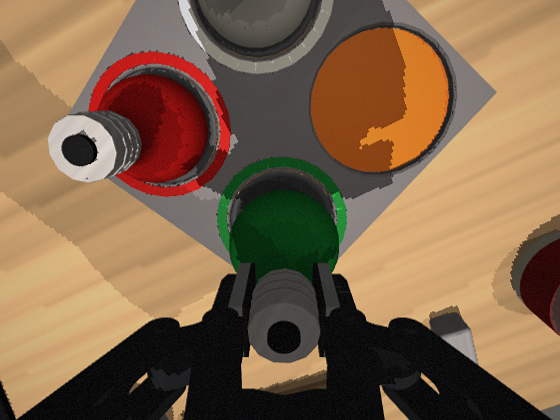

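Call:
jog_arm(series=[{"hand": 0.024, "tx": 0.0007, "ty": -0.0011, "tz": 0.005, "turn": 0}, {"hand": 0.024, "tx": 0, "ty": 0, "tz": 0.008, "turn": 0}, {"hand": 0.024, "tx": 0, "ty": 0, "tz": 0.007, "turn": 0}, {"hand": 0.024, "tx": 0, "ty": 0, "tz": 0.004, "turn": 0}, {"hand": 0.024, "tx": 0, "ty": 0, "tz": 0.002, "turn": 0}, {"hand": 0.024, "tx": 0, "ty": 0, "tz": 0.001, "turn": 0}, {"hand": 0.024, "tx": 0, "ty": 0, "tz": 0.001, "turn": 0}, {"hand": 0.024, "tx": 0, "ty": 0, "tz": 0, "turn": 0}], grip_force=20)

```text
t: 19.5
tool_pos: [646.8, 31.9, 87.5]
eef_rot: [0.224, 0.974, 0.0, 0.0]
wrist_force: [0.2, -0.3, -0.9]
gripper_width: 26.7
```

Call:
jog_arm(series=[{"hand": 0.024, "tx": 0, "ty": 0, "tz": 0.001, "turn": 0}, {"hand": 0.024, "tx": 0, "ty": 0, "tz": 0, "turn": 0}])

```text
t: 19.7
tool_pos: [647.0, 31.8, 86.6]
eef_rot: [0.224, 0.974, 0.0, 0.0]
wrist_force: [0.8, -0.1, -0.9]
gripper_width: 26.4
```

Call:
jog_arm(series=[{"hand": 0.024, "tx": 0, "ty": 0, "tz": 0.0005, "turn": 0}, {"hand": 0.024, "tx": 0, "ty": 0, "tz": 0, "turn": 0}])

```text
t: 19.9
tool_pos: [647.1, 31.7, 86.3]
eef_rot: [0.225, 0.974, 0.0, 0.0]
wrist_force: [-0.3, -0.3, 0.2]
gripper_width: 26.9
```

Call:
jog_arm(series=[{"hand": 0.024, "tx": 0, "ty": 0, "tz": 0.0005, "turn": 0}, {"hand": 0.024, "tx": 0, "ty": 0, "tz": 0, "turn": 0}])

```text
t: 20.1
tool_pos: [647.2, 31.6, 85.8]
eef_rot: [0.225, 0.974, -0.0, 0.001]
wrist_force: [2.3, -2.1, 2.0]
gripper_width: 26.5
```

Call:
jog_arm(series=[{"hand": 0.024, "tx": 0, "ty": 0, "tz": 0.0005, "turn": 0}, {"hand": 0.024, "tx": 0, "ty": 0, "tz": 0, "turn": 0}])

```text
t: 20.3
tool_pos: [647.4, 31.4, 85.4]
eef_rot: [0.225, 0.974, -0.0, 0.001]
wrist_force: [2.3, -3.2, 4.6]
gripper_width: 26.4
```

Call:
jog_arm(series=[{"hand": 0.024, "tx": -0.0011, "ty": -0.0004, "tz": 0, "turn": 0}, {"hand": 0.024, "tx": 0, "ty": 0, "tz": 0.0003, "turn": 0}, {"hand": 0.024, "tx": 0, "ty": 0, "tz": 0, "turn": 0}])

```text
t: 20.6
tool_pos: [647.8, 31.0, 84.9]
eef_rot: [0.224, 0.974, 0.0, 0.0]
wrist_force: [1.5, -1.9, 4.9]
gripper_width: 26.6
```

Call:
jog_arm(series=[{"hand": 0.024, "tx": 0, "ty": 0, "tz": 0.0004, "turn": 0}, {"hand": 0.024, "tx": 0, "ty": 0, "tz": 0, "turn": 0}])

```text
t: 20.8
tool_pos: [647.8, 31.0, 84.8]
eef_rot: [0.224, 0.974, 0.0, 0.0]
wrist_force: [1.3, -1.2, 8.1]
gripper_width: 26.1
```

Seated (vertical force up, lateral small). Release, look.

Call:
jog_arm(series=[{"hand": 0.024, "tx": -0.0003, "ty": -0.0001, "tz": -0.0003, "turn": 0}, {"hand": 0.024, "tx": 0, "ty": 0, "tz": 0, "turn": 0}, {"hand": 0.028, "tx": 0, "ty": 0, "tz": 0, "turn": 0}, {"hand": 0.032, "tx": 0, "ty": 0, "tz": 0, "turn": 0}, {"hand": 0.038, "tx": 0, "ty": 0, "tz": 0, "turn": 0}, {"hand": 0.045, "tx": 0, "ty": 0, "tz": 0, "turn": 0}, {"hand": 0.05, "tx": 0, "ty": 0, "tz": 0, "turn": 0}])

```text
t: 21.5
tool_pos: [647.6, 30.9, 84.4]
eef_rot: [0.224, 0.974, -0.0, -0.0]
wrist_force: [0.6, 0.4, -0.7]
gripper_width: 49.7
```

Run:
```python
from h import *
go(647.4,31.4,235)
p,d=capture('wrist');cv2.imwrite('pics/w14.png',p)
```

```text
t 21.5 pos [647.6  30.9  84.4] jaw 64.06 tilt 0.02 F [ 0.6  0.4 -0.7] w 49.7 j [-0.18  0.69  0.06  1.89 -0.07  0.56  1.05]
  tool delta mm [   0.5    0.3 -150.6]
```

View pics/w14.png

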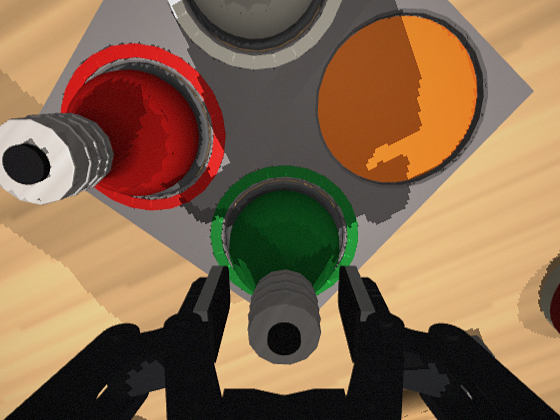

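Call:
jog_arm(series=[{"hand": 0.05, "tx": 0, "ty": 0, "tz": -0.006, "turn": 0}, {"hand": 0.05, "tx": 0, "ty": 0, "tz": -0.015, "turn": 0}, {"hand": 0.05, "tx": 0, "ty": 0, "tz": -0.025, "turn": 0}, {"hand": 0.05, "tx": 0, "ty": 0, "tz": -0.03, "turn": 0}, {"hand": 0.055, "tx": 0, "ty": 0, "tz": -0.03, "turn": 0}, {"hand": 0.06, "tx": 0, "ty": 0, "tz": -0.025, "turn": 0}, {"hand": 0.07, "tx": 0, "ty": 0, "tz": -0.015, "turn": 0}, {"hand": 0.076, "tx": 0, "ty": 0, "tz": -0.004, "turn": 0}])

```text
t: 22.35
tool_pos: [648.7, 30.8, 238.0]
eef_rot: [0.225, 0.974, 0.001, 0.002]
wrist_force: [-0.8, -0.4, -0.2]
gripper_width: 75.5
```

Run:
```python
from h import *
go(575,335,235,109)
p,d=capture('top');cv2.imwrite('pics/t15.png',p)
```

```text
t 22.35 pos [648.7  30.8 238. ] jaw 64.05 tilt 0.26 F [-0.8 -0.4 -0.2] w 75.5 j [-0.2   0.5   0.09  1.78 -0.06  0.86  1.04]
  tool delta mm [199.4 241.3   2.9] turn rad -0.7846
```

Call:
jog_arm(series=[{"hand": 0.08, "tx": 0.008, "ty": 0.01, "tz": 0, "turn": 0}, {"hand": 0.08, "tx": 0.016, "ty": 0.02, "tz": 0, "turn": 0}, {"hand": 0.08, "tx": 0.024, "ty": 0.029, "tz": 0, "turn": 0}, {"hand": 0.08, "tx": 0.026, "ty": 0.0315, "tz": 0, "turn": 0}, {"hand": 0.08, "tx": 0.026, "ty": 0.0315, "tz": 0, "turn": 0}, {"hand": 0.08, "tx": 0.026, "ty": 0.0315, "tz": 0, "turn": 0}, {"hand": 0.08, "tx": 0.026, "ty": 0.0315, "tz": 0, "turn": 0}, {"hand": 0.08, "tx": 0.022, "ty": 0.0265, "tz": 0, "turn": 0}, {"hand": 0.08, "tx": 0.016, "ty": 0.019, "tz": 0, "turn": 0}, {"hand": 0.08, "tx": 0.009, "ty": 0.0108, "tz": 0, "turn": 0}])

```text
t: 23.4
tool_pos: [572.0, 338.4, 233.2]
eef_rot: [0.223, 0.975, -0.0, -0.001]
wrist_force: [-1.1, 0.0, -0.2]
gripper_width: 80.2
```

Call:
jog_arm(series=[{"hand": 0.08, "tx": 0, "ty": 0, "tz": 0, "turn": -0.06}, {"hand": 0.08, "tx": 0, "ty": 0, "tz": 0, "turn": -0.12}, {"hand": 0.08, "tx": 0, "ty": 0, "tz": 0, "turn": -0.14}, {"hand": 0.08, "tx": 0, "ty": 0, "tz": 0, "turn": -0.14}, {"hand": 0.08, "tx": 0, "ty": 0, "tz": 0, "turn": -0.14}, {"hand": 0.08, "tx": 0, "ty": 0, "tz": 0, "turn": -0.12}, {"hand": 0.08, "tx": 0, "ty": 0, "tz": 0, "turn": -0.065}, {"hand": 0.08, "tx": 0, "ty": 0, "tz": 0, "turn": 0}, {"hand": 0.08, "tx": 0, "ty": 0, "tz": 0, "turn": 0}])

```text
t: 24.3
tool_pos: [574.3, 334.3, 234.0]
eef_rot: [-0.164, 0.986, -0.0, -0.0]
wrist_force: [-0.3, 1.0, -0.2]
gripper_width: 80.2
```

Run:
```python
from h import *
go(575,335,235,109)
p,d=capture('wrist');cv2.imwrite('pics/w16.png',p);np.save('w16d.npy',d)
c=camera_info('wrist');print(proj(c,[[575,333,46],[558,327,75]]))
```

```text
t 24.3 pos [574.3 334.3 234. ] jaw 108.88 tilt 0.06 F [-0.3  1.  -0.2] w 80.2 j [-0.52  0.53 -0.13  1.74  0.09  0.88  1.2 ]
  tool delta mm [-0.9  0.4 -1. ] turn rad -0.0021
[[282.02076919 183.84577308]
 [281.63037908 171.97267931]]
```

View pics/w16.png

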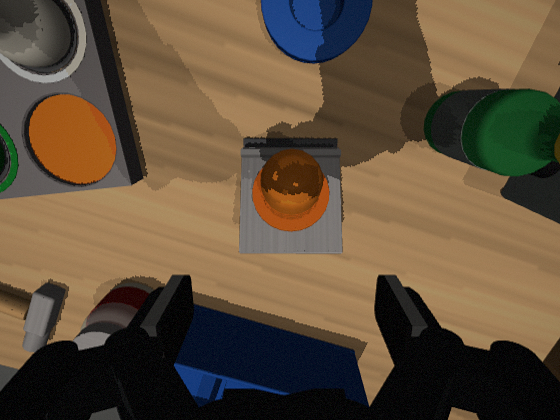

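View pics/t15.png

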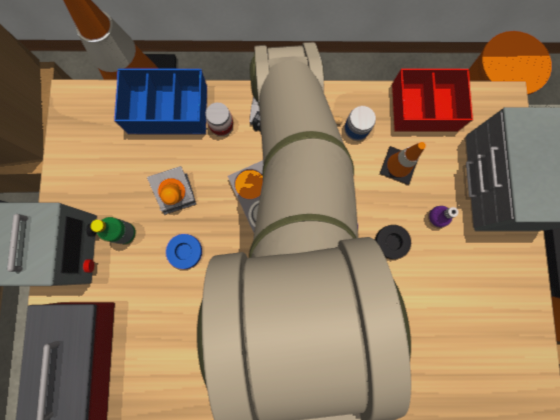

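Run:
```python
from h import *
c=camera_info('wrist');o=env.observe();e=R.from_quat(o['eef_rot']).as_matrix()
a=onplane(c,239.5,252.5,75);b=onplane(c,342,252,75);print('edge',a,b,np.linalg.norm(a-b),np.degrees(np.arctan2(*(a-b)[1::-1])))
p=cv2.imread('pics/w16.png').astype(int);bb,g,r=p[...,0],p[...,1],p[...,2]
m=((r>60)&(r>1.5*g)&(r>2.5*bb));m[:, :235]=0;m[:,350:]=0;m[:140]=0;m[245:]=0
for y in range(150,235,6):
    xs=np.nonzero(m[y])[0];print(y,xs.min() if len(xs) else 0,xs.max() if len(xs) else 0,end=' | ')
d=np.array([-np.sin(np.radians(30))*1,0,np.cos(np.radians(30))])
mid=(a+b)/2; yd=(a-b)/np.linalg.norm(a-b); xd=np.array([yd[1],-yd[0],0]); 
if xd[0]<0: xd=-xd
org=mid-50*xd;print('\norigin',org,xd)
n=-.5*xd+np.array([0,0,.866]);rc=np.array([*org[:2],46]);apex=rc+71*n
# predicted rim outline
t=np.linspace(0,2*np.pi,60)[:,None];ex=.866*xd+np.array([0,0,.5]);eyy=np.array([-xd[1],xd[0],0])
for top in(0,6):
    P=proj(c,rc+top*n+38*(np.cos(t)*ex+np.sin(t)*eyy));print('rim',P.min(0),P.max(0))
P=proj(c,rc+25*n+27.5*(np.cos(t)*ex+np.sin(t)*eyy));print('body',P.min(0),P.max(0))
print('grip h34',rc+34*n, 'apex',apex)
T=camera_info('top');S=camera_info('scene')
for C in(T,S):
  P=proj(C,rc+3*n+38*(np.cos(t)*ex+np.sin(t)*eyy));print('cam rim',P.min(0),P.max(0),proj(C,apex-27*n))
```

```text
edge [645.15863205 314.05449163  75.        ] [612.92811287 406.62561662  75.        ] 98.02152594267913 -70.80339884911619
150 283 301 | 156 272 311 | 162 268 316 | 168 262 319 | 174 258 323 | 180 255 326 | 186 253 328 | 192 252 328 | 198 253 328 | 204 254 326 | 210 257 324 | 216 261 320 | 222 267 314 | 228 277 305 | 234 0 0 | 
origin [581.8235786  343.89952289  75.        ] [ 0.94439588  0.32881062 -0.        ]
rim [251.87967927 157.28572258] [328.58265358 231.72751793]
rim [251.30451723 155.16441748] [329.35181087 230.84193831]
body [260.74752369 158.52239867] [320.53958368 216.31069393]
grip h34 [565.76884868 338.30974227  75.444     ] apex [548.29752495 332.22674571 107.486     ]
cam rim [157.48412161 177.08271159] [185.05523202 202.71816319] [[170.03771146 194.13516352]]
cam rim [374.10542982 256.46663346] [407.28787083 271.90154283] [[392.52438732 248.10431385]]
```

Run:
```python
from h import *
go(565.8,338.3,52.5,109.2)
```

```text
t 24.35 pos [574.3 334.5 234.2] jaw 108.9 tilt 0.04 F [-0.4 -0.6 -0.1] w 80.3 j [-0.52  0.53 -0.13  1.74  0.09  0.88  1.2 ]
  tool delta mm [  6.7   6.4 181.7] turn rad -0.0053
```

Call:
jog_arm(series=[{"hand": 0.076, "tx": 0.0033, "ty": 0.0032, "tz": 0.01, "turn": -0.005}, {"hand": 0.076, "tx": 0.0034, "ty": 0.0032, "tz": 0.02, "turn": 0}, {"hand": 0.076, "tx": 0, "ty": 0, "tz": 0.025, "turn": 0}, {"hand": 0.076, "tx": 0, "ty": 0, "tz": 0.025, "turn": 0}, {"hand": 0.076, "tx": 0, "ty": 0, "tz": 0.02, "turn": 0}, {"hand": 0.076, "tx": 0, "ty": 0, "tz": 0.015, "turn": 0}, {"hand": 0.076, "tx": 0, "ty": 0, "tz": 0.008, "turn": 0}, {"hand": 0.076, "tx": 0, "ty": 0, "tz": 0, "turn": 0}, {"hand": 0.076, "tx": 0, "ty": 0, "tz": 0, "turn": 0}])

```text
t: 25.25
tool_pos: [566.2, 339.0, 112.1]
eef_rot: [-0.168, 0.986, 0.0, 0.0]
wrist_force: [-0.0, 1.5, 0.6]
gripper_width: 76.0
```

Run:
```python
from h import *
go(565.8,338.3,52.5,109.2)
p,d=capture('wrist');cv2.imwrite('pics/w17.png',p)
c=camera_info('wrist');
b=onplane(c,284,210,75)
```

```text
t 25.25 pos [566.2 339.  112.1] jaw 109.32 tilt 0.04 F [-0.   1.5  0.6] w 76.0 j [-0.55  0.66 -0.12  1.85  0.12  0.64  1.17]
  tool delta mm [ 0.7 -0.5 59.6] turn rad 0.0021
```

View pics/w17.png

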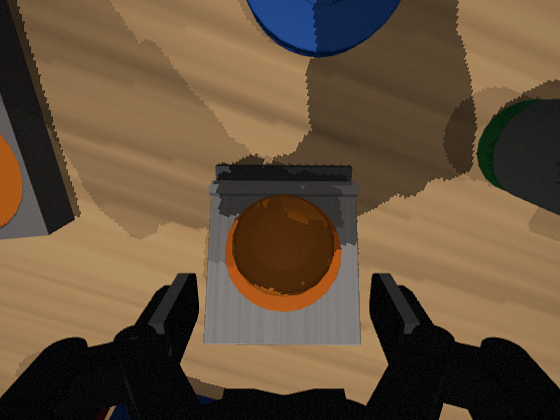

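Call:
jog_arm(series=[{"hand": 0.076, "tx": 0.0004, "ty": -0.0002, "tz": 0.008, "turn": 0}, {"hand": 0.076, "tx": 0, "ty": 0, "tz": 0.015, "turn": 0}, {"hand": 0.076, "tx": 0, "ty": 0, "tz": 0.015, "turn": 0}, {"hand": 0.076, "tx": 0, "ty": 0, "tz": 0.01, "turn": 0}, {"hand": 0.072, "tx": 0, "ty": 0, "tz": 0.006, "turn": 0}, {"hand": 0.07, "tx": 0, "ty": 0, "tz": 0.003, "turn": 0}, {"hand": 0.068, "tx": 0, "ty": 0, "tz": 0.002, "turn": 0}, {"hand": 0.066, "tx": 0, "ty": 0, "tz": 0, "turn": 0}, {"hand": 0.064, "tx": 0, "ty": 0, "tz": 0, "turn": 0}])

```text
t: 26.2
tool_pos: [565.8, 338.5, 53.0]
eef_rot: [-0.168, 0.986, 0.0, 0.0]
wrist_force: [0.2, 0.8, 0.2]
gripper_width: 63.9
```

Run:
```python
from h import *
go(565.8,338.3,52.5,109.2)
p,d=capture('wrist');cv2.imwrite('pics/w18.png',p)
p,d=capture('scene');cv2.imwrite('pics/s18.png',cv2.resize(p[190:310,320:480],None,fx=5,fy=5,interpolation=cv2.INTER_CUBIC))
```

```text
t 26.2 pos [565.8 338.5  53. ] jaw 109.32 tilt 0.04 F [0.2 0.8 0.2] w 63.9 j [-0.56  0.74 -0.1   1.87  0.14  0.53  1.15]
  tool delta mm [ 0.1 -0.2  0.5] turn rad 0.0021
```

View pics/w18.png

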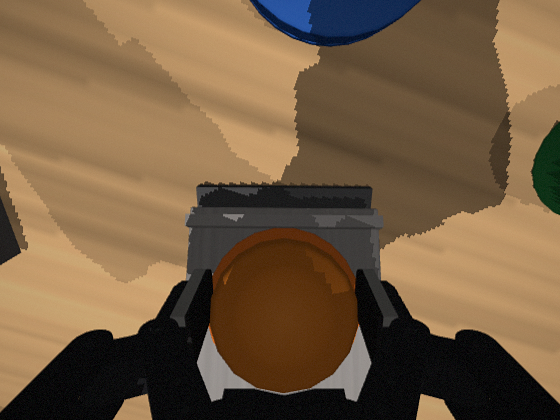

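View pics/s18.png

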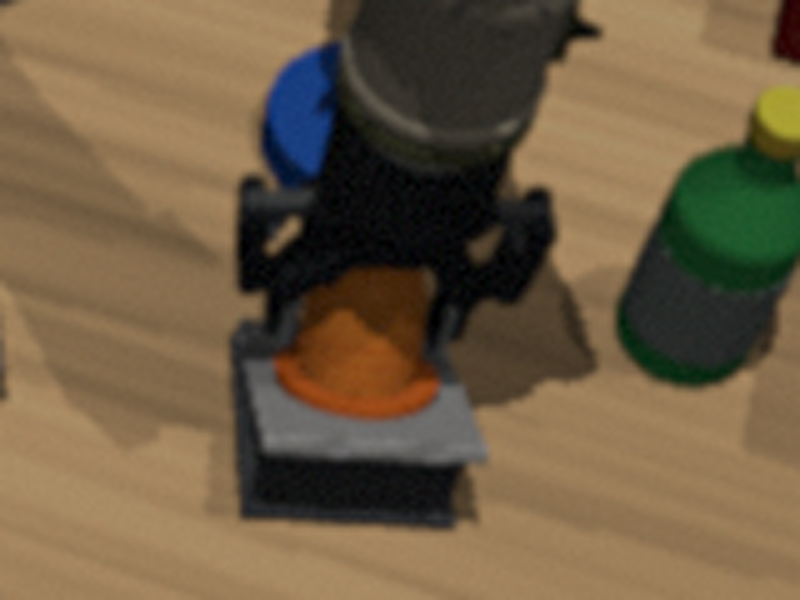

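Call:
jog_arm(series=[{"hand": 0.062, "tx": 0, "ty": 0, "tz": 0, "turn": 0}, {"hand": 0.06, "tx": 0, "ty": 0, "tz": 0, "turn": 0}, {"hand": 0.058, "tx": 0, "ty": 0, "tz": 0, "turn": 0}, {"hand": 0.056, "tx": 0, "ty": 0, "tz": 0, "turn": 0}, {"hand": 0.054, "tx": 0, "ty": 0, "tz": 0, "turn": 0}, {"hand": 0.052, "tx": 0, "ty": 0, "tz": 0, "turn": 0}, {"hand": 0.052, "tx": 0, "ty": 0, "tz": 0, "turn": 0}, {"hand": 0.052, "tx": 0, "ty": 0, "tz": 0, "turn": 0}], grip_force=20)

```text
t: 27.1
tool_pos: [565.6, 338.4, 52.8]
eef_rot: [-0.168, 0.986, -0.0, 0.0]
wrist_force: [-1.0, 0.1, 4.9]
gripper_width: 54.1
```

Run:
```python
from h import *
go(565.8,338.3,52.5,109.2)
p,d=capture('wrist');cv2.imwrite('pics/w19.png',p)
```

```text
t 27.1 pos [565.6 338.4  52.8] jaw 109.32 tilt 0.01 F [-1.   0.1  4.9] w 54.1 j [-0.56  0.74 -0.1   1.87  0.14  0.53  1.15]
  tool delta mm [-0.1 -0.1  0.3] turn rad 0.0021
```

View pics/w19.png

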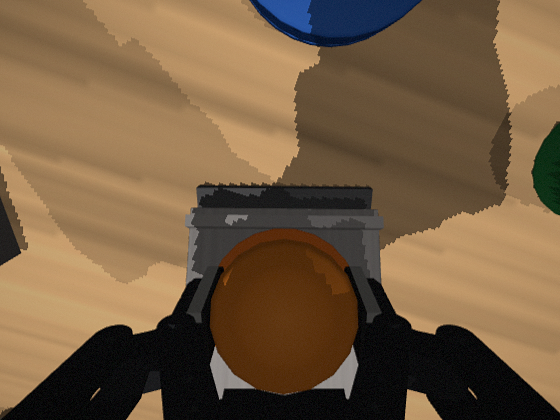

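Call:
jog_arm(series=[{"hand": 0.052, "tx": 0, "ty": 0, "tz": -0.001, "turn": 0}, {"hand": 0.052, "tx": 0, "ty": 0, "tz": -0.002, "turn": 0}, {"hand": 0.052, "tx": 0, "ty": 0, "tz": -0.003, "turn": 0}, {"hand": 0.052, "tx": 0, "ty": 0, "tz": -0.005, "turn": 0}, {"hand": 0.052, "tx": 0, "ty": 0, "tz": -0.008, "turn": 0}, {"hand": 0.052, "tx": 0, "ty": 0, "tz": -0.008, "turn": 0}, {"hand": 0.052, "tx": 0, "ty": 0, "tz": -0.005, "turn": 0}, {"hand": 0.052, "tx": 0, "ty": 0, "tz": 0, "turn": 0}], grip_force=20)

```text
t: 27.95
tool_pos: [566.2, 338.7, 85.8]
eef_rot: [-0.168, 0.986, 0.0, 0.001]
wrist_force: [-1.4, -0.1, -1.2]
gripper_width: 54.1
```

Run:
```python
from h import *
go(565.8,338.3,52.5,109.2)
p,d=capture('wrist');cv2.imwrite('pics/w20.png',p)
p,d=capture('scene');cv2.imwrite('pics/s20.png',cv2.resize(p[170:290,320:480],None,fx=5,fy=5,interpolation=cv2.INTER_CUBIC))
```

```text
t 27.95 pos [566.2 338.7  85.8] jaw 109.32 tilt 0.11 F [-1.4 -0.1 -1.2] w 54.1 j [-0.55  0.69 -0.11  1.86  0.13  0.59  1.16]
  tool delta mm [ 0.5 -0.3 33.3] turn rad 0.0021
```

View pics/w20.png

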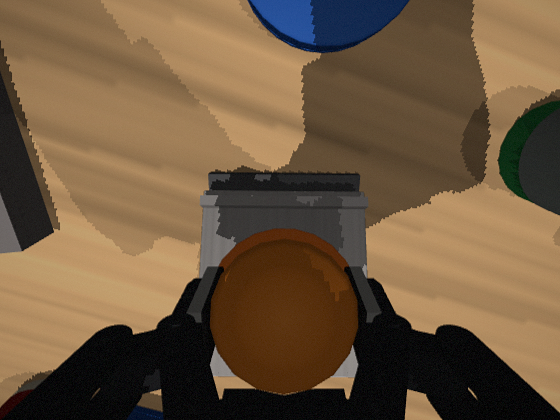

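View pics/s20.png

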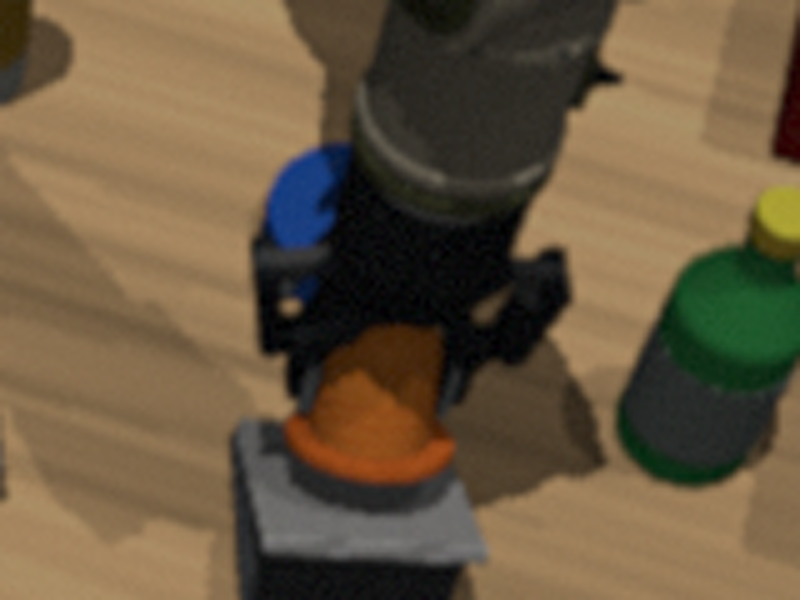

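Run:
```python
from h import *
go(584.9,129.3,150,70)
```

```text
t 28.05 pos [565.7 338.4  84.8] jaw 109.32 tilt 0.02 F [ 0.1 -0.4 -1.1] w 54.2 j [-0.55  0.7  -0.11  1.86  0.13  0.59  1.16]
  tool delta mm [  51.  -203.7  -65.2] turn rad 0.6863
```

Call:
jog_arm(series=[{"hand": 0.052, "tx": 0, "ty": 0, "tz": -0.008, "turn": 0}, {"hand": 0.052, "tx": 0, "ty": 0, "tz": -0.015, "turn": 0}, {"hand": 0.052, "tx": 0, "ty": 0, "tz": -0.018, "turn": 0}, {"hand": 0.052, "tx": 0, "ty": 0, "tz": -0.015, "turn": 0}, {"hand": 0.052, "tx": 0, "ty": 0, "tz": -0.009, "turn": 0}, {"hand": 0.052, "tx": 0, "ty": 0, "tz": 0, "turn": 0.05}, {"hand": 0.052, "tx": 0, "ty": 0, "tz": 0, "turn": 0.1}, {"hand": 0.052, "tx": 0, "ty": 0, "tz": 0, "turn": 0.12}, {"hand": 0.052, "tx": 0, "ty": 0, "tz": 0, "turn": 0.12}, {"hand": 0.052, "tx": 0, "ty": 0, "tz": 0, "turn": 0.12}, {"hand": 0.052, "tx": 0, "ty": 0, "tz": 0, "turn": 0.11}, {"hand": 0.052, "tx": 0, "ty": 0, "tz": 0, "turn": 0.066}], grip_force=20)

```text
t: 29.25
tool_pos: [565.5, 338.5, 149.9]
eef_rot: [0.175, 0.984, 0.0, -0.0]
wrist_force: [0.5, 0.2, -1.9]
gripper_width: 54.3
```

Run:
```python
from h import *
go(584.9,129.3,150,70)
```

```text
t 29.25 pos [565.5 338.5 149.9] jaw 69.79 tilt 0.01 F [ 0.5  0.2 -1.9] w 54.3 j [-0.67  0.61  0.07  1.83 -0.06  0.7   0.65]
  tool delta mm [-9.050e+01 -1.896e+02 -1.000e-01] turn rad -0.0037
```

Call:
jog_arm(series=[{"hand": 0.052, "tx": -0.004, "ty": -0.0085, "tz": 0, "turn": 0}, {"hand": 0.052, "tx": -0.008, "ty": -0.017, "tz": 0, "turn": 0}, {"hand": 0.052, "tx": -0.011, "ty": -0.0235, "tz": 0, "turn": 0}, {"hand": 0.052, "tx": -0.012, "ty": -0.025, "tz": 0, "turn": 0}, {"hand": 0.052, "tx": -0.012, "ty": -0.025, "tz": 0, "turn": 0}, {"hand": 0.052, "tx": -0.012, "ty": -0.025, "tz": 0, "turn": 0}, {"hand": 0.052, "tx": -0.011, "ty": -0.0235, "tz": 0, "turn": 0}, {"hand": 0.052, "tx": -0.009, "ty": -0.019, "tz": 0, "turn": 0}, {"hand": 0.052, "tx": -0.006, "ty": -0.0125, "tz": 0, "turn": 0}, {"hand": 0.052, "tx": -0.0035, "ty": -0.007, "tz": 0, "turn": 0}, {"hand": 0.052, "tx": -0.002, "ty": -0.0036, "tz": 0, "turn": 0}, {"hand": 0.052, "tx": 0, "ty": 0, "tz": 0, "turn": 0}], grip_force=20)

```text
t: 30.45
tool_pos: [586.0, 129.2, 149.6]
eef_rot: [0.173, 0.985, 0.0, 0.0]
wrist_force: [-0.1, -0.1, -1.3]
gripper_width: 54.1
```

Run:
```python
from h import *
go(584.9,129.3,60,70)
p,d=capture('wrist');cv2.imwrite('pics/w21.png',p)
p,d=capture('scene');cv2.imwrite('pics/s21.png',cv2.resize(p[150:290,220:400],None,fx=4.4,fy=4.2,interpolation=cv2.INTER_CUBIC))
```

```text
t 30.45 pos [586.  129.2 149.6] jaw 70.03 tilt 0.01 F [-0.1 -0.1 -1.3] w 54.1 j [-0.34  0.55  0.04  1.97 -0.04  0.62  0.95]
  tool delta mm [ 1.  -0.3 89.6] turn rad 0.0006
```

View pics/w21.png

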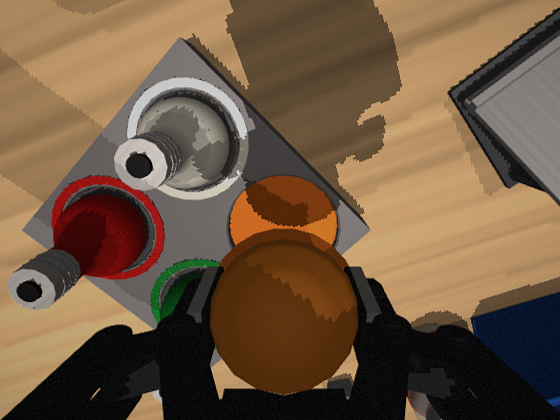

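View pics/s21.png

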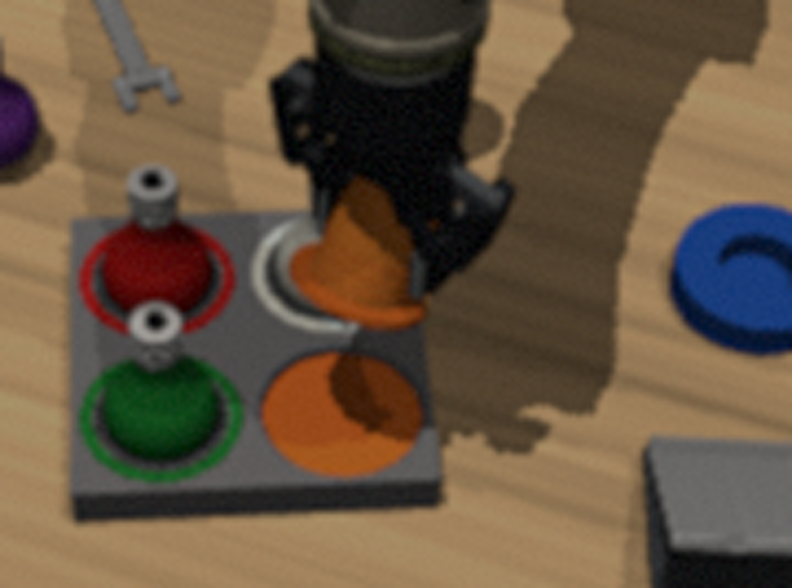

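Call:
jog_arm(series=[{"hand": 0.052, "tx": 0.0005, "ty": -0.0002, "tz": 0.007, "turn": 0}, {"hand": 0.052, "tx": 0, "ty": 0, "tz": 0.014, "turn": 0}, {"hand": 0.052, "tx": 0, "ty": 0, "tz": 0.018, "turn": 0}, {"hand": 0.052, "tx": 0, "ty": 0, "tz": 0.018, "turn": 0}, {"hand": 0.052, "tx": 0, "ty": 0, "tz": 0.013, "turn": 0}, {"hand": 0.052, "tx": 0, "ty": 0, "tz": 0.009, "turn": 0}, {"hand": 0.052, "tx": 0, "ty": 0, "tz": 0.005, "turn": 0}, {"hand": 0.052, "tx": 0, "ty": 0, "tz": 0.002, "turn": 0}, {"hand": 0.052, "tx": 0, "ty": 0, "tz": 0, "turn": 0}], grip_force=20)

```text
t: 31.45
tool_pos: [585.6, 129.3, 63.7]
eef_rot: [0.173, 0.985, 0.0, 0.0]
wrist_force: [0.0, 0.2, -1.2]
gripper_width: 53.9
```

Run:
```python
from h import *
go(585.4,129.3,50,70)
p,d=capture('wrist');cv2.imwrite('pics/w22.png',p)
p,d=capture('scene');cv2.imwrite('pics/s22.png',cv2.resize(p[150:290,220:400],None,fx=4.4,fy=4.2,interpolation=cv2.INTER_CUBIC))
```

```text
t 31.45 pos [585.6 129.3  63.7] jaw 70.02 tilt 0.02 F [ 0.   0.2 -1.2] w 53.9 j [-0.33  0.68  0.03  2.02 -0.04  0.45  0.95]
  tool delta mm [ 0.1 -0.1 13.7] turn rad 0.0003
```

View pics/w22.png

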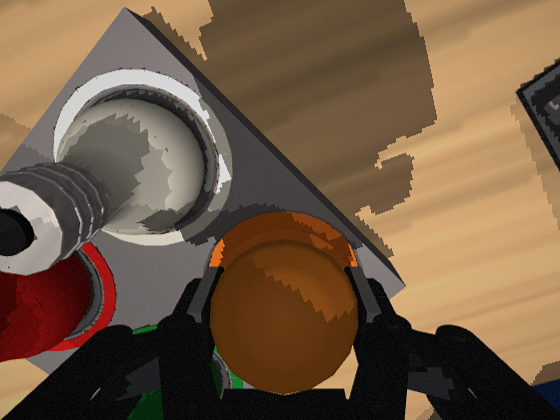

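View pics/s22.png

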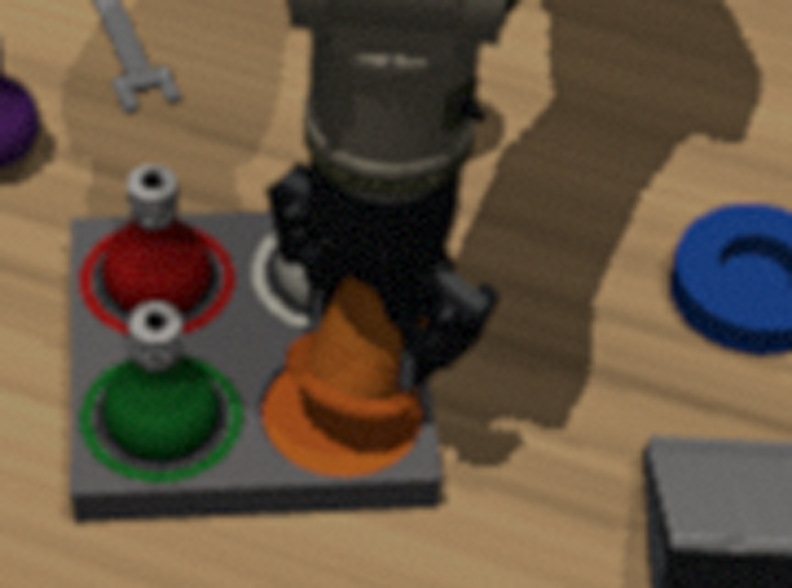

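Run:
```python
from h import *
c=camera_info('wrist');o=env.observe();d=np.array([-.94,.342,0]);rec=np.array([605.7,121.7,0])
print(proj(c,[rec+45*d+[0,0,32], rec+45*d+[0,0,24]]))
t=np.array([*o['tool_pos'][:2],0]);print(proj(c,[t+15.9*d+[0,0,37.9], t+18.9*d+[0,0,43.1]]))
p=cv2.imread('pics/w22.png');cv2.imwrite('pics/w22c.png',cv2.resize(p[190:280,200:370],None,fx=4.5,fy=4.5,interpolation=cv2.INTER_CUBIC))
```

```text
[[283.36901183 211.40015992]
 [283.37557084 206.7605551 ]]
[[283.94358334 229.10885033]
 [283.95529548 227.36954434]]
```

View pics/w22c.png

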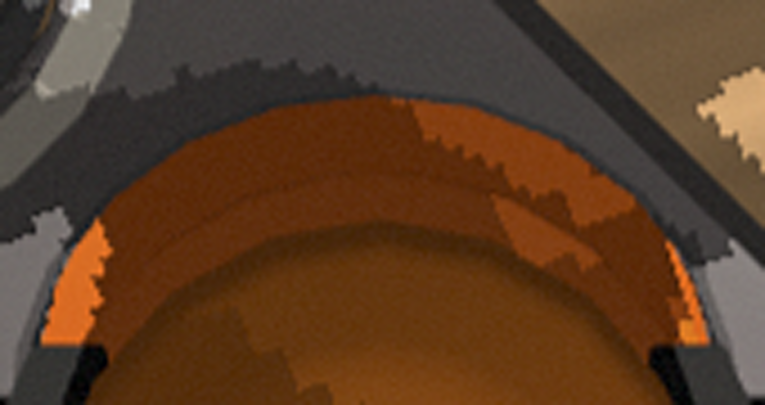

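Call:
jog_arm(series=[{"hand": 0.052, "tx": 0, "ty": 0, "tz": 0.004, "turn": 0}, {"hand": 0.052, "tx": 0, "ty": 0, "tz": 0.004, "turn": 0}, {"hand": 0.052, "tx": 0, "ty": 0, "tz": 0.002, "turn": 0}, {"hand": 0.052, "tx": 0, "ty": 0, "tz": 0.001, "turn": 0}, {"hand": 0.052, "tx": 0, "ty": 0, "tz": 0, "turn": 0}])

```text
t: 32.05
tool_pos: [585.3, 129.2, 52.4]
eef_rot: [0.173, 0.985, -0.0, -0.0]
wrist_force: [-1.0, 0.1, -2.2]
gripper_width: 53.8
```

Call:
jog_arm(series=[{"hand": 0.052, "tx": 0, "ty": 0, "tz": 0.001, "turn": 0}, {"hand": 0.052, "tx": 0, "ty": 0, "tz": 0, "turn": 0}])

```text
t: 32.25
tool_pos: [585.4, 129.3, 51.5]
eef_rot: [0.173, 0.985, -0.0, -0.0]
wrist_force: [1.0, 0.5, -1.1]
gripper_width: 54.2
```

Call:
jog_arm(series=[{"hand": 0.052, "tx": 0, "ty": 0, "tz": 0.001, "turn": 0}, {"hand": 0.052, "tx": 0, "ty": 0, "tz": 0, "turn": 0}])

```text
t: 32.45
tool_pos: [585.3, 129.3, 50.5]
eef_rot: [0.173, 0.985, -0.0, -0.0]
wrist_force: [0.2, 0.3, -0.8]
gripper_width: 53.9
```

Call:
jog_arm(series=[{"hand": 0.052, "tx": 0, "ty": 0, "tz": 0.0008, "turn": 0}, {"hand": 0.052, "tx": 0, "ty": 0, "tz": 0, "turn": 0}])

```text
t: 32.65
tool_pos: [585.4, 129.3, 49.8]
eef_rot: [0.173, 0.985, 0.0, 0.0]
wrist_force: [-0.1, 0.4, -0.9]
gripper_width: 53.9
```

Call:
jog_arm(series=[{"hand": 0.052, "tx": 0, "ty": 0, "tz": 0.0006, "turn": 0}, {"hand": 0.052, "tx": 0, "ty": 0, "tz": 0, "turn": 0}])

```text
t: 32.85
tool_pos: [585.5, 129.3, 49.5]
eef_rot: [0.174, 0.985, 0.0, 0.0]
wrist_force: [0.4, -0.8, 2.3]
gripper_width: 53.8
```

Call:
jog_arm(series=[{"hand": 0.052, "tx": -0.0014, "ty": 0, "tz": 0.0004, "turn": 0}, {"hand": 0.052, "tx": -0.0014, "ty": 0, "tz": 0.0005, "turn": 0}, {"hand": 0.052, "tx": -0.0014, "ty": 0, "tz": 0.0006, "turn": 0}, {"hand": 0.052, "tx": 0, "ty": 0, "tz": 0, "turn": 0}])

```text
t: 33.25
tool_pos: [589.1, 127.9, 47.9]
eef_rot: [0.173, 0.985, -0.0, -0.0]
wrist_force: [-2.1, 0.6, 5.5]
gripper_width: 54.0
```

Run:
```python
from h import *
go(605.7,121.7,35.4,70)
p,d=capture('wrist');cv2.imwrite('pics/w23.png',p)
p,d=capture('scene');cv2.imwrite('pics/s23.png',cv2.resize(p[150:290,220:400],None,fx=4.4,fy=4.2,interpolation=cv2.INTER_CUBIC))
```

```text
t 33.25 pos [589.1 127.9  47.9] jaw 70.02 tilt 0.03 F [-2.1  0.6  5.5] w 54.0 j [-0.33  0.7   0.03  2.02 -0.04  0.42  0.96]
  tool delta mm [-17.7  -0.2  12.4] turn rad 0.0003
```

View pics/w23.png

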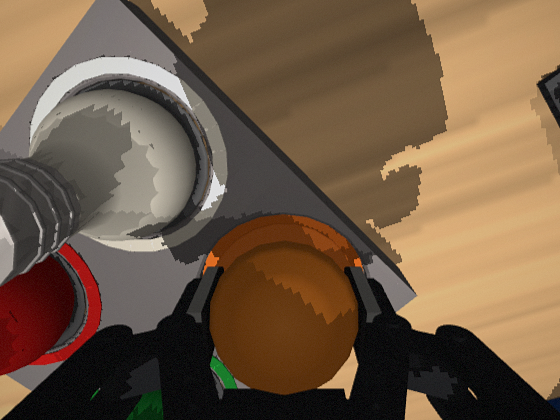

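View pics/s23.png

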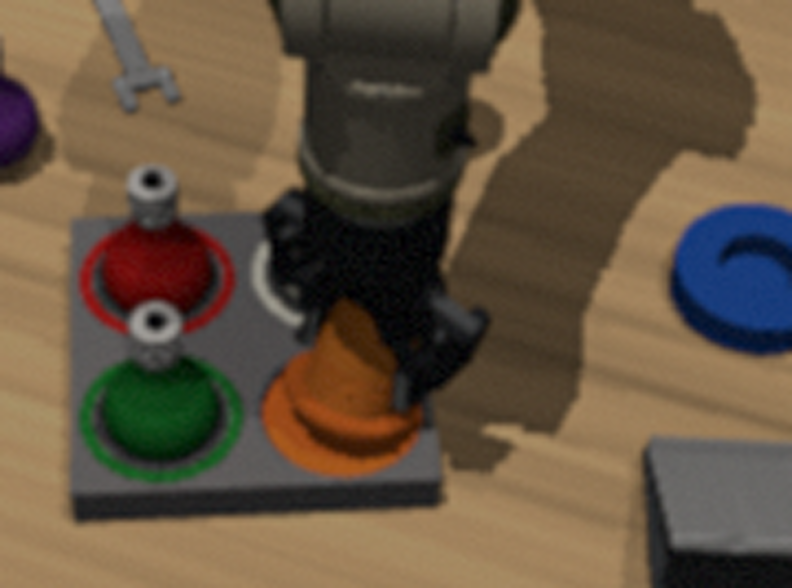

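Call:
jog_arm(series=[{"hand": 0.052, "tx": -0.0014, "ty": 0, "tz": 0.0006, "turn": 0}, {"hand": 0.052, "tx": -0.0013, "ty": 0, "tz": 0.0007, "turn": 0}, {"hand": 0.052, "tx": -0.0013, "ty": 0, "tz": 0.0007, "turn": 0}, {"hand": 0.052, "tx": 0, "ty": 0, "tz": 0, "turn": 0}])

```text
t: 33.75
tool_pos: [592.9, 126.5, 45.8]
eef_rot: [0.173, 0.985, 0.0, -0.0]
wrist_force: [-2.0, 0.6, 4.8]
gripper_width: 54.0
```

Call:
jog_arm(series=[{"hand": 0.052, "tx": -0.0013, "ty": 0, "tz": 0.0007, "turn": 0}, {"hand": 0.052, "tx": -0.0013, "ty": 0, "tz": 0.0007, "turn": 0}, {"hand": 0.052, "tx": -0.0012, "ty": 0, "tz": 0.0008, "turn": 0}, {"hand": 0.052, "tx": 0, "ty": 0, "tz": 0, "turn": 0}])

```text
t: 34.15
tool_pos: [596.6, 125.3, 43.6]
eef_rot: [0.173, 0.985, 0.0, -0.0]
wrist_force: [-0.5, 0.2, 4.5]
gripper_width: 54.1
```

Run:
```python
from h import *
go(605.7,121.7,35.4,70)
p,d=capture('wrist');cv2.imwrite('pics/w24.png',p)
p,d=capture('scene');cv2.imwrite('pics/s24.png',cv2.resize(p[150:290,220:400],None,fx=4.4,fy=4.2,interpolation=cv2.INTER_CUBIC))
```

```text
t 34.15 pos [596.6 125.3  43.6] jaw 70.02 tilt 0.01 F [-0.5  0.2  4.5] w 54.1 j [-0.32  0.71  0.03  2.   -0.04  0.43  0.96]
  tool delta mm [-9.8 -0.3  8.2] turn rad 0.0004
```

View pics/w24.png

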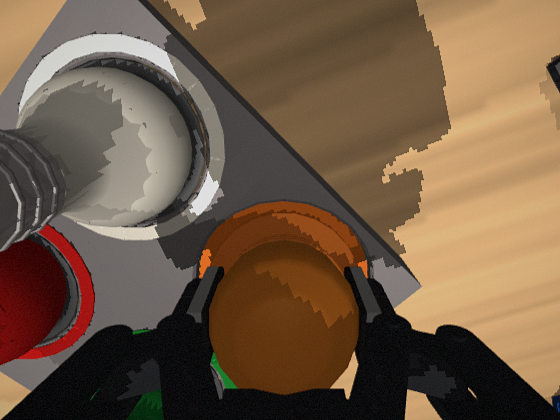

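View pics/s24.png

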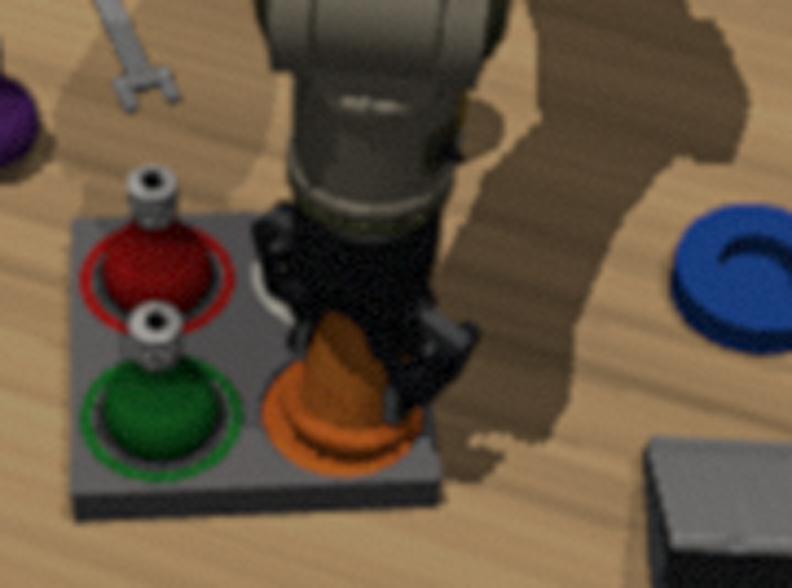

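Call:
jog_arm(series=[{"hand": 0.052, "tx": -0.0012, "ty": 0, "tz": 0.0008, "turn": 0}, {"hand": 0.052, "tx": -0.0012, "ty": 0, "tz": 0.0009, "turn": 0}, {"hand": 0.052, "tx": -0.0012, "ty": 0, "tz": 0.0009, "turn": 0}, {"hand": 0.052, "tx": 0, "ty": 0, "tz": 0, "turn": 0}])

```text
t: 34.65
tool_pos: [600.2, 123.9, 41.0]
eef_rot: [0.174, 0.985, 0.0, 0.0]
wrist_force: [-0.1, 0.7, 4.6]
gripper_width: 54.1
```

Call:
jog_arm(series=[{"hand": 0.052, "tx": -0.0011, "ty": 0, "tz": 0.0009, "turn": 0}, {"hand": 0.052, "tx": -0.0011, "ty": 0, "tz": 0.001, "turn": 0}, {"hand": 0.052, "tx": -0.0011, "ty": 0, "tz": 0.001, "turn": 0}, {"hand": 0.052, "tx": 0, "ty": 0, "tz": 0, "turn": 0}])

```text
t: 35.05
tool_pos: [603.5, 122.8, 38.1]
eef_rot: [0.174, 0.985, 0.0, 0.0]
wrist_force: [-0.6, -0.2, 3.3]
gripper_width: 53.9
```

Run:
```python
from h import *
go(605.7,121.7,35.4,70)
p,d=capture('wrist');cv2.imwrite('pics/w25.png',p)
p,d=capture('scene');cv2.imwrite('pics/s25.png',cv2.resize(p[150:290,220:400],None,fx=4.4,fy=4.2,interpolation=cv2.INTER_CUBIC))
```

```text
t 35.05 pos [603.5 122.8  38.1] jaw 70.01 tilt 0.03 F [-0.6 -0.2  3.3] w 53.9 j [-0.31  0.73  0.03  1.99 -0.04  0.43  0.97]
  tool delta mm [-2.5 -0.3  2.7] turn rad 0.0002
```

View pics/w25.png

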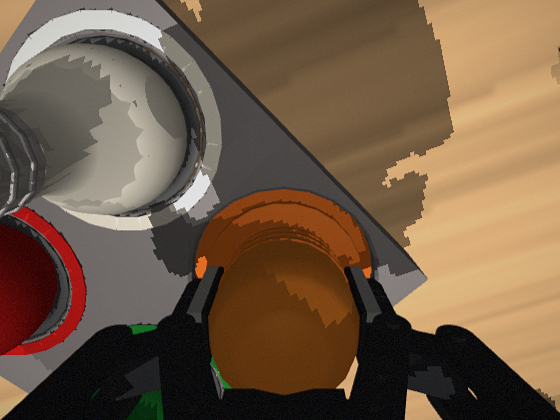

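View pics/s25.png

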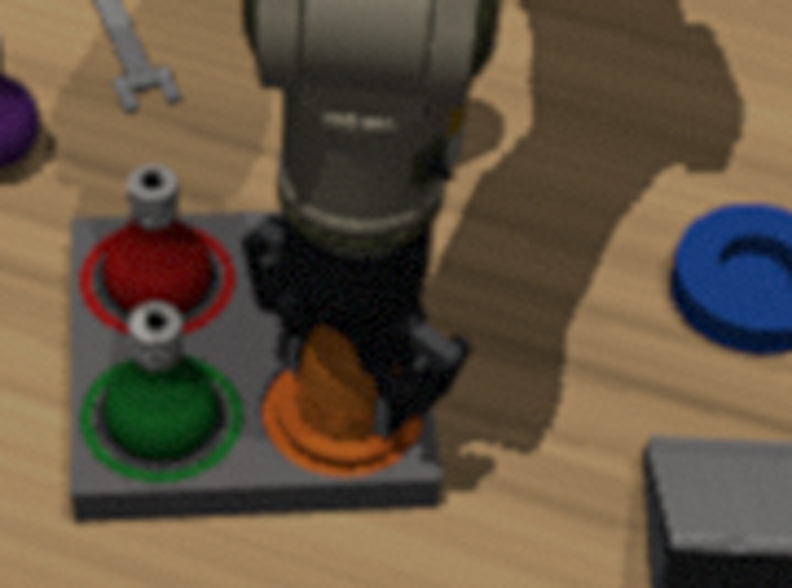

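Call:
jog_arm(series=[{"hand": 0.052, "tx": -0.001, "ty": 0, "tz": 0.001, "turn": 0}, {"hand": 0.052, "tx": -0.0008, "ty": 0, "tz": 0.0008, "turn": 0}, {"hand": 0.052, "tx": 0, "ty": 0, "tz": 0, "turn": 0}])

```text
t: 35.45
tool_pos: [605.2, 122.1, 36.3]
eef_rot: [0.174, 0.985, 0.0, 0.0]
wrist_force: [-0.0, 0.3, 4.2]
gripper_width: 54.2
```

Call:
jog_arm(series=[{"hand": 0.052, "tx": -0.0003, "ty": 0, "tz": 0.0005, "turn": 0}, {"hand": 0.052, "tx": 0, "ty": 0, "tz": 0, "turn": 0}])

```text
t: 35.65
tool_pos: [605.5, 122.0, 35.9]
eef_rot: [0.174, 0.985, 0.0, 0.0]
wrist_force: [0.6, -0.9, 6.0]
gripper_width: 53.8
```

Call:
jog_arm(series=[{"hand": 0.052, "tx": -0.0003, "ty": 0, "tz": 0.0004, "turn": 0}, {"hand": 0.052, "tx": 0, "ty": 0, "tz": 0, "turn": 0}])

```text
t: 35.85
tool_pos: [605.8, 121.9, 35.5]
eef_rot: [0.174, 0.985, 0.0, 0.0]
wrist_force: [-0.0, -1.2, 6.1]
gripper_width: 54.0
```

Call:
jog_arm(series=[{"hand": 0.052, "tx": 0, "ty": 0, "tz": 0.0004, "turn": 0}, {"hand": 0.052, "tx": 0, "ty": 0, "tz": 0, "turn": 0}])

```text
t: 36.05
tool_pos: [606.0, 121.8, 35.3]
eef_rot: [0.174, 0.985, 0.0, 0.001]
wrist_force: [0.5, -1.3, 6.7]
gripper_width: 53.9
```

Run:
```python
from h import *
go(605.7,121.7,35.4,70)
p,d=capture('wrist');cv2.imwrite('pics/w26.png',p)
p,d=capture('scene');cv2.imwrite('pics/s26.png',cv2.resize(p[200:290,260:380],None,fx=6.5,fy=6.5,interpolation=cv2.INTER_CUBIC))
```

```text
t 36.05 pos [606.  121.8  35.3] jaw 70.0 tilt 0.07 F [ 0.5 -1.3  6.7] w 53.9 j [-0.31  0.73  0.03  1.98 -0.04  0.42  0.97]
  tool delta mm [ 0.3 -0.2 -0.1] turn rad 0.0001
```

View pics/w26.png

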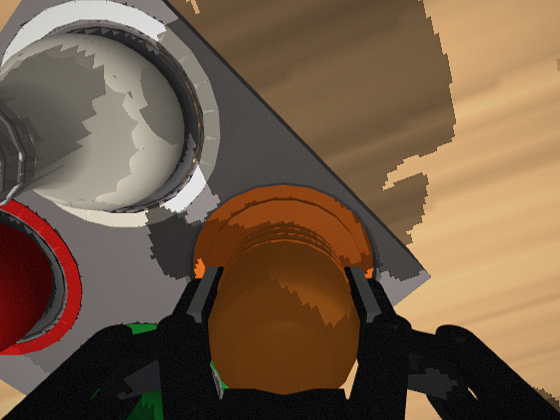

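View pics/s26.png

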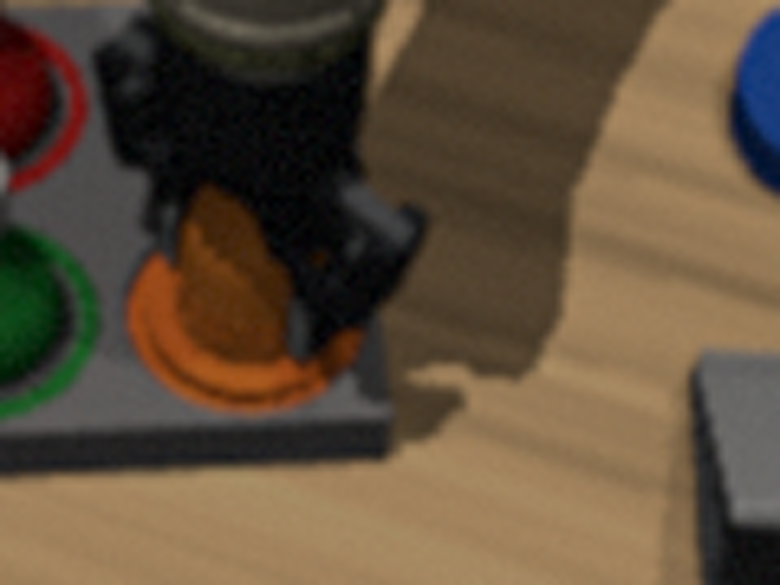

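Call:
jog_arm(series=[{"hand": 0.052, "tx": 0, "ty": 0, "tz": 0.0005, "turn": 0}, {"hand": 0.052, "tx": 0, "ty": 0, "tz": 0, "turn": 0}])

```text
t: 36.35
tool_pos: [606.4, 121.7, 34.9]
eef_rot: [0.174, 0.985, 0.0, 0.001]
wrist_force: [1.1, -1.5, 6.6]
gripper_width: 53.4
```

Call:
jog_arm(series=[{"hand": 0.052, "tx": 0, "ty": 0, "tz": 0.0005, "turn": 0}, {"hand": 0.052, "tx": 0, "ty": 0, "tz": 0, "turn": 0}])

```text
t: 36.55
tool_pos: [606.7, 121.6, 34.4]
eef_rot: [0.174, 0.985, 0.0, 0.001]
wrist_force: [1.5, -1.4, 7.3]
gripper_width: 54.2
```

Run:
```python
from h import *
c=camera_info('wrist');p,d=capture('wrist');cv2.imwrite('pics/w27.png',p)
for v in range(178,250,4): 
    q=pts(c,d,[(284,v)])[0];print(v,q.round(1),p[v,284])
# fit plane on rim annulus pixels
q=[]
for u in range(215,350,3):
  for v in range(190,232,2):
    w=pts(c,d,[(u,v)])[0]; rr=np.hypot(*(w[:2]-[606,121.7]))
    if 29.5<rr<36 and w[2]>22 and w[2]<45:q.append(w)
q=np.array(q);A=np.c_[q[:,:2]-[606,121.7],np.ones(len(q))];s=np.linalg.lstsq(A,q[:,2],rcond=None)[0]
print(len(q),s,'tilt',np.degrees(np.arctan(np.hypot(*s[:2]))),'res',(A@s-q[:,2]).std(),'down dir',np.degrees(np.arctan2(-s[1],-s[0])))
```

```text
178 [561.1 138.2  31.1] [70 73 76]
182 [563.3 137.4  29. ] [45 44 46]
186 [566.3 136.3  23.3] [ 18  67 140]
190 [568.2 135.6  22.8] [ 23  68 141]
194 [570.2 134.9  22. ] [ 21  66 140]
198 [570.7 134.7  26.7] [ 9 38 78]
202 [571.9 134.3  28.6] [ 22  69 144]
206 [573.4 133.7  29.6] [ 19  67 141]
210 [575.5 133.   28.4] [ 12  66 139]
214 [576.9 132.5  29.7] [ 22  70 141]
218 [579.  131.7  28.8] [ 18  67 143]
222 [580.8 131.   28.7] [ 17  55 114]
226 [580.  131.3  36. ] [ 16  56 119]
230 [580.  131.3  40.7] [ 5 41 81]
234 [579.7 131.4  45.8] [13 46 87]
238 [578.6 131.8  52.7] [ 4 34 77]
242 [579.5 131.5  54.3] [ 8 44 80]
246 [579.5 131.4  57.8] [10 46 84]
266 [ 4.29693019e-02 -1.67929152e-02  3.01143034e+01] tilt 2.6414211103839227 res 0.5922710227619723 down dir 158.65384961193607
```

View pics/w27.png

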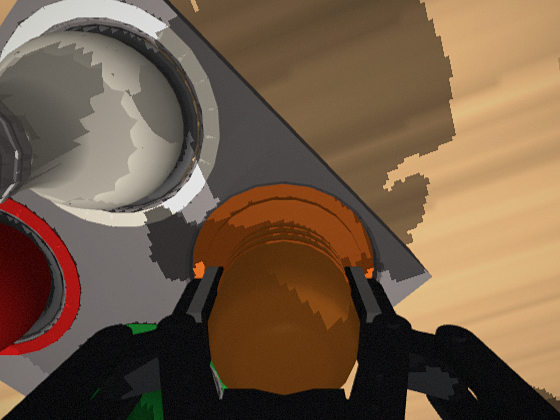

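Call:
jog_arm(series=[{"hand": 0.052, "tx": 0, "ty": 0, "tz": 0.0005, "turn": 0}, {"hand": 0.052, "tx": 0, "ty": 0, "tz": 0.0003, "turn": 0}, {"hand": 0.052, "tx": 0, "ty": 0, "tz": 0, "turn": 0}])

```text
t: 36.9
tool_pos: [607.0, 121.5, 33.8]
eef_rot: [0.174, 0.985, 0.0, 0.002]
wrist_force: [2.8, -2.0, 8.9]
gripper_width: 53.6
```

Call:
jog_arm(series=[{"hand": 0.052, "tx": 0, "ty": 0, "tz": 0.0005, "turn": 0}, {"hand": 0.052, "tx": 0, "ty": 0, "tz": 0, "turn": 0}])

```text
t: 37.1
tool_pos: [607.3, 121.5, 33.4]
eef_rot: [0.174, 0.985, 0.0, 0.002]
wrist_force: [3.5, -2.6, 8.4]
gripper_width: 53.6
```

```bash
cat > tilt.py <<'E'
from h import *
def tilt():
    c=camera_info('wrist');p,d=capture('wrist')
    q=[]
    for u in range(215,350,2):
      for v in range(190,232,2):
        w=pts(c,d,[(u,v)])[0]; rr=np.hypot(*(w[:2]-[606,121.7]))
        if 29.5<rr<36 and 22<w[2]<45:q.append(w)
    q=np.array(q);A=np.c_[q[:,:2]-[606,121.7],np.ones(len(q))];s=np.linalg.lstsq(A,q[:,2],rcond=None)[0]
    print(len(q),'z0',s[2],'tilt',np.degrees(np.arctan(np.hypot(*s[:2]))),'dir',np.degrees(np.arctan2(-s[1],-s[0])))
E
python3 -c "
from tilt import *
tilt()"
```

```text
415 z0 29.19757765861853 tilt 1.230694765761773 dir 150.76871397732313
```

Call:
jog_arm(series=[{"hand": 0.052, "tx": -0.001, "ty": -0.0003, "tz": 0, "turn": 0}, {"hand": 0.0545, "tx": 0, "ty": 0, "tz": 0, "turn": 0}, {"hand": 0.0555, "tx": 0, "ty": 0, "tz": 0, "turn": 0}, {"hand": 0.057, "tx": 0, "ty": 0, "tz": 0, "turn": 0}, {"hand": 0.06, "tx": 0, "ty": 0, "tz": 0, "turn": 0}, {"hand": 0.063, "tx": 0, "ty": 0, "tz": 0, "turn": 0}, {"hand": 0.067, "tx": 0, "ty": 0, "tz": 0, "turn": 0}])

```text
t: 37.85
tool_pos: [606.1, 121.3, 32.5]
eef_rot: [0.173, 0.985, -0.0, -0.0]
wrist_force: [-0.2, 0.0, 0.4]
gripper_width: 67.2
```

Run:
```python
from tilt import *
tilt();go(606,121.7,200)
p,d=capture('wrist');cv2.imwrite('pics/w28.png',p)
```

```text
382 z0 28.637881567563287 tilt 0.28565118813729024 dir 175.64850366011964
t 37.9 pos [606.2 121.4  32.5] jaw 70.02 tilt 0.01 F [ 0.2 -0.2  0.2] w 67.0 j [-0.31  0.74  0.03  1.98 -0.04  0.42  0.97]
  tool delta mm [   0.3    0.3 -167.5]
```

View pics/w28.png

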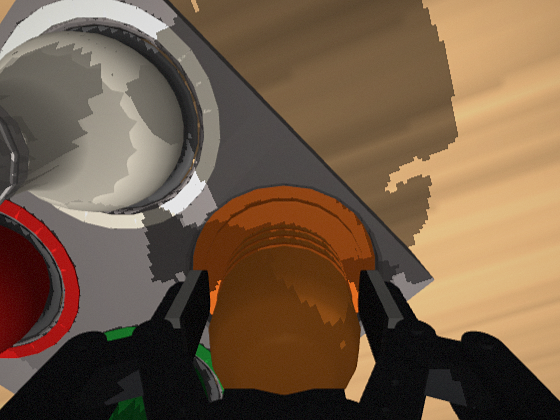

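Call:
jog_arm(series=[{"hand": 0.067, "tx": 0, "ty": 0, "tz": -0.005, "turn": 0}, {"hand": 0.067, "tx": 0, "ty": 0, "tz": -0.01, "turn": 0}, {"hand": 0.067, "tx": 0, "ty": 0, "tz": -0.018, "turn": 0}, {"hand": 0.067, "tx": 0, "ty": 0, "tz": -0.025, "turn": 0}, {"hand": 0.067, "tx": 0, "ty": 0, "tz": -0.03, "turn": 0}, {"hand": 0.067, "tx": 0, "ty": 0, "tz": -0.035, "turn": 0}, {"hand": 0.067, "tx": 0, "ty": 0, "tz": -0.035, "turn": 0}, {"hand": 0.067, "tx": 0, "ty": 0, "tz": -0.03, "turn": 0}, {"hand": 0.067, "tx": 0, "ty": 0, "tz": -0.02, "turn": 0}, {"hand": 0.067, "tx": 0, "ty": 0, "tz": -0.01, "turn": 0}, {"hand": 0.067, "tx": 0, "ty": 0, "tz": 0, "turn": 0}])

```text
t: 39.05
tool_pos: [606.7, 121.4, 252.3]
eef_rot: [0.174, 0.985, 0.001, 0.001]
wrist_force: [0.4, -0.3, 0.1]
gripper_width: 67.1
```

Run:
```python
from h import *
go(606,121.7,250)
p,d=capture('wrist');cv2.imwrite('pics/w29.png',p)
c=camera_info('wrist')
# rim centre from mask widths
p,d=capture('scene');cv2.imwrite('pics/s29.png',p)
cv2.imwrite('pics/s29c.png',cv2.resize(p[170:290,220:380],None,fx=5,fy=5,interpolation=cv2.INTER_CUBIC))
```

```text
t 39.05 pos [606.7 121.4 252.3] jaw 70.01 tilt 0.16 F [ 0.4 -0.3  0.1] w 67.1 j [-0.33  0.45  0.05  1.84 -0.03  0.86  0.96]
  tool delta mm [0.7 0.  2.3]
```

View pics/w29.png

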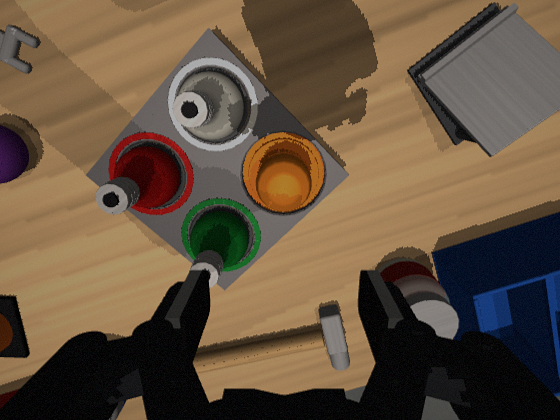

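View pics/s29c.png

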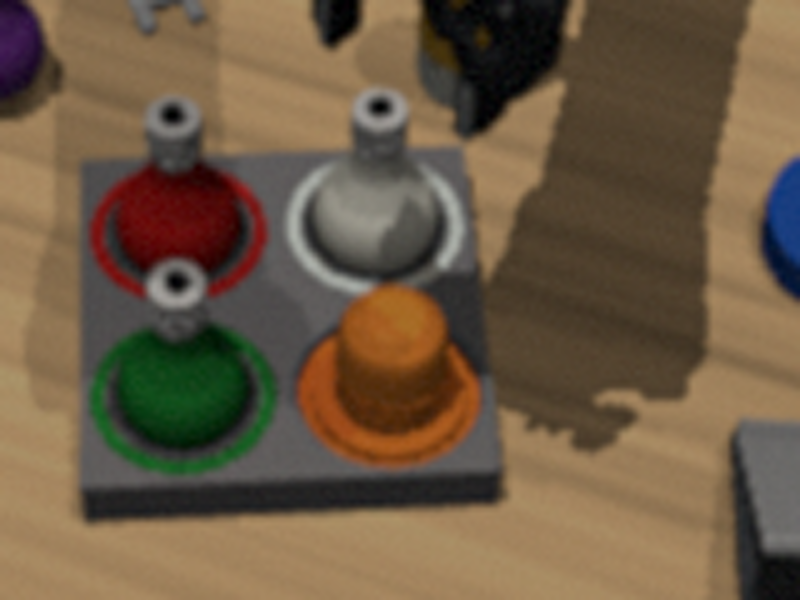

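View pics/s29.png

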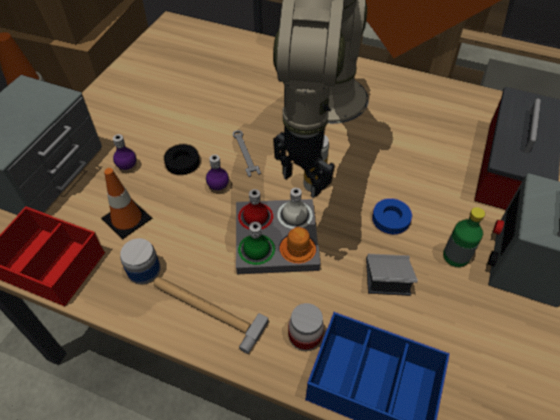

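Run:
```python
from h import *
go(606,121.7,250)
print(env.hand_in())
```

```text
t 39.15 pos [605.7 121.3 250. ] jaw 70.02 tilt 0.05 F [-0.4 -0.1  0. ] w 67.1 j [-0.33  0.45  0.05  1.84 -0.03  0.86  0.96]
  tool delta mm [-0.1  0.5 -0. ]
the job is handed in; nothing more can be done
None
```

I packed all three parts in the order asked and handed the job in at 39.2 s. `hand_in` reports no verdict. The red lamp is cap up in the red-ringed dimple and the green lamp is cap up in the green-ringed one. I lowered the tilted lens low edge first and rolled it flat in the orange-floored recess.

- **Forces:** I commanded 20 N of grip throughout. The highest wrist forces I read while seating were about 5 N for the red lamp, 8 N for the green lamp and 9 N for the lens. These readings came at the end of each move, so brief peaks between them were not seen.
- **Final pictures:** Both lamps are upright and centred in their dimples, and the lens sits inside the recess. Its depth-measured tilt was about 0.3° after release, down from about 1.2° just before. The white lamp, marker cone and oil bottle are undisturbed. The spray can was partly hidden behind the gripper, and what showed was in place. The gripper was about 250 mm up and touching nothing.
- **Disagreements:** The cameras differed by up to about 4–6 mm on the dimple positions, so I corrected the last millimetre from the contact forces. The lens needed about 2 mm more downward travel than I had worked out before it lay flat.

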